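# Tamp the coke in the earthing-pit model

### The job

Take the flat tamper from its sloping wooden stand and, holding it upright over the open steel bin, press the heaped coke lumps down until all eight lie in one level layer inside the bin, none riding on another or standing above the rim. Then put the tamper back in its stand as it was, plate flat on the slope, and let go. Touch the coke only with the tamper, and do not shift the other things on the bench.

Things in the scene. Friction and masses are not known exactly. Their poses are not given: they have to be found in the camera images.
- bin: Open square bin of bare sheet steel, fixed to the bench: 204 x 204 mm outside, 192 x 192 mm inside (walls 6 mm), rim 82 mm above the bench, inner floor 6 mm above the bench. Origin: centre of the underside, on the bench; x and y along the walls, z up. It may be turned by any amount about the vertical. Eight loose coke lumps are in it, six on the floor and two heaped on top of those.
- stand: Plywood stand fixed to the bench, 118 x 110 mm base, whose square seat slopes 30 degrees down towards the stand's -x side (the robot's left, +y, give or take 20 degrees). Origin: centre of the underside, on the bench; z up. The seat has a lip 10 mm high (measured square to the slope) along its low edge and rails 7 mm high along both sides.
- stand_seat (a point): Middle of the sloping seat's surface, 62 mm above the bench, straight above the stand's origin. Axes as the stand's (z up). The seat's outward normal is (-sin 30, 0, cos 30 degrees) in these axes. The inside of the low lip is 48 mm from this point down the slope; the side rails are 49 mm from it either side.
- tamper: Flat tamper, 0.5 kg: dark steel plate 88 x 88 x 12 mm, round neck 18 mm thick, then a square wooden grip 30 x 30 mm from 58 to 133 mm above the plate's underside, and a 38 mm square cap on top. Origin: centre of the plate's underside; z along the grip, away from the plate; x and y along the plate's edges and the grip's flat sides. Starts flat on the stand's seat, axes as the slope's.
- coke0_mid (a point): Middle of a loose dark grey coke lump, a barrel with sloping shoulders: 55 mm across, 55 mm high, flat ends 26 mm across, about 0.1 kg, friction about 0.42. Starts on the bin's floor (middle about 33 mm above the bench).
- coke1_mid (a point): Middle of a loose dark grey coke lump, a barrel with sloping shoulders: 55 mm across, 55 mm high, flat ends 26 mm across, about 0.1 kg, friction about 0.42. Starts on the bin's floor (middle about 33 mm above the bench).
- coke2_mid (a point): Middle of a loose dark grey coke lump, a barrel with sloping shoulders: 55 mm across, 55 mm high, flat ends 26 mm across, about 0.1 kg, friction about 0.42. Starts on the bin's floor (middle about 33 mm above the bench).
- coke3_mid (a point): Middle of a loose dark grey coke lump, a barrel with sloping shoulders: 55 mm across, 55 mm high, flat ends 26 mm across, about 0.1 kg, friction about 0.42. Starts on the bin's floor (middle about 33 mm above the bench).
- coke4_mid (a point): Middle of a loose dark grey coke lump, a barrel with sloping shoulders: 55 mm across, 55 mm high, flat ends 26 mm across, about 0.1 kg, friction about 0.42. Starts on the bin's floor (middle about 33 mm above the bench).
- coke5_mid (a point): Middle of a loose dark grey coke lump, a barrel with sloping shoulders: 55 mm across, 55 mm high, flat ends 26 mm across, about 0.1 kg, friction about 0.42. Starts on the bin's floor (middle about 33 mm above the bench).
- coke6_mid (a point): Middle of a loose dark grey coke lump, a barrel with sloping shoulders: 55 mm across, 55 mm high, flat ends 26 mm across, about 0.1 kg, friction about 0.42. Starts heaped on others (middle over 55 mm above the bench). Pressed from above with 15 to 25 N it wedges its neighbours apart and sinks between them, by degrees or after several presses; a small sideways jiggle helps.
- coke7_mid (a point): Middle of a loose dark grey coke lump, a barrel with sloping shoulders: 55 mm across, 55 mm high, flat ends 26 mm across, about 0.1 kg, friction about 0.42. Starts heaped on others (middle over 55 mm above the bench). Pressed from above with 15 to 25 N it wedges its neighbours apart and sinks between them, by degrees or after several presses; a small sideways jiggle helps.
- tamper_top (a point): Middle of the top of the tamper's grip, 141 mm from its origin along its z. At the start the grip leans 30 degrees from vertical, towards the stand's -x side; the plate then rests against the low lip, the tamper's origin about 4 mm down the slope from the seat's middle, and its y axis along the stand's y.
- pliers: Combination pliers, 190 mm long, lying between bin and stand, on the robot's side. Bystander, to be left alone; origin: middle of its underside.
- screwdriver: Screwdriver, 200 mm long, lying between and beyond bin and stand. Bystander, to be left alone; origin: middle of its underside.
- meter: Orange multimeter, 145 x 75 x 35 mm, on the robot's side, at its right. Bystander, to be left alone; origin: middle of its underside.
- blank: Folded dark steel blanking strip, 200 x 55 x 10 mm, on the robot's side, at its left. Bystander, to be left alone; origin: middle of its underside.
Not all that is in view belongs to the job. There is more than one size of the tamper; the one meant has the size given above. What is shaped like the stand but green is not meant.

How it is judged (in metres and radians):
On the way, in this order (a step that is already met when the one before it is completed fails the run):
1. the tamper is out of its stand and upright over the bin (within 85 mm of its middle, within 14 degrees of vertical) (horizontal distance between tamper and bin below 0.085 m and angle between tamper's own z axis and vertical below 0.25 rad), for 0.1 s.
2. with the tamper still upright over the bin, all eight lumps lie in one layer in the bin (middles less than 50 mm above the bench) (all of step 1 and z of each of coke0_mid, coke1_mid, coke2_mid, coke3_mid, coke4_mid, coke5_mid, coke6_mid, coke7_mid in the frame of bin below 0.05 m and horizontal distance between each of coke0_mid, coke1_mid, coke2_mid, coke3_mid, coke4_mid, coke5_mid, coke6_mid, coke7_mid and bin below 0.115 m), for 0.2 s.
At the end, for the whole second after the job is handed in: All eight lumps lie in one layer in the bin (middles under 50 mm above the bench), at rest. The tamper rests in its stand, plate flat on the slope: origin within 15 mm of the seat's middle, grip leaning 25 to 35 degrees towards the stand's low side (z of each of coke0_mid, coke1_mid, coke2_mid, coke3_mid, coke4_mid, coke5_mid, coke6_mid, coke7_mid in the frame of bin below 0.05 m and horizontal distance between each of coke0_mid, coke1_mid, coke2_mid, coke3_mid, coke4_mid, coke5_mid, coke6_mid, coke7_mid and bin below 0.115 m and linear speed of each of coke0, coke1, coke2, coke3, coke4, coke5, coke6, coke7, tamper below 0.02 m/s and distance between tamper and stand_seat below 0.015 m and angle between the z axis of tamper and the z axis of stand, either way round between 0.436332 and 0.610865 rad and x of tamper_top in the frame of stand below -0.05 m); the robot touches nothing.
It fails at once if the gripper's fingers touch a coke lump (contact force between the fingers and coke0 above 1 N or contact force between the fingers and coke1 above 1 N or contact force between the fingers and coke2 above 1 N or contact force between the fingers and coke3 above 1 N or contact force between the fingers and coke4 above 1 N or contact force between the fingers and coke5 above 1 N or contact force between the fingers and coke6 above 1 N or contact force between the fingers and coke7 above 1 N).
It fails at once if another loose thing on the bench is shifted by more than 30 mm (distance of any of pliers, screwdriver, meter, blank from where it was at the start of the episode above 0.03 m).
It also fails if it takes over 72 s, if anything falls off the work surface, if the arm or the gripper's body presses on something with over 40 N, if the wrist force passes 120 N, or if a joint passes its speed limit or range.

### The arm

A 7-joint arm with a two-finger parallel gripper is mounted at the origin on the work surface. World frame = base frame: x ahead of the robot, y to its left, z up, the work surface at z = 0. Lengths are in m, angles in degrees, forces in N, time in s.
With the tool pointing down it reaches from about 0.425 to 0.875 m from the base axis. Payload 4.7 kg.
Tool frame: the origin (TCP) lies at the very end of the fingers, on their centre line; the grasp point (between the pads) lies 19 mm behind it; z points along the fingers, y is the line along which they close (so a half turn about z gives the same grasp; the last joint's range is limited). The gripper opens to 87 mm and grips with 3 to 60 N. Pads are 19 mm wide; open, the fingers measure 117 mm over their backs; the gripper's body (75 mm by 190 mm) begins 51 mm behind the grasp point.
Start: joints at [67.844, 18.392, -4.016, 83.108, 1.295, 78.541, -3.26], TCP at [0.254, -0.599, 0.195] pointing down, gripper open.
Joint ranges: [-163.93, 163.93], [-17.29, 119.83], [-79.2, 71.16], [3.27, 140.29], [-89.18, 269.18], [5.43, 117.66], [-154.24, 154.24]. Speed limits (degrees/s): [147.25, 147.25, 180, 180, 180, 180, 180].

### API

Orientations are given as [roll, pitch, yaw] about the fixed x, y, z axes, in that order (R = Rz(yaw) Ry(pitch) Rx(roll)).
In Python, from cell import get_obs, eyes, env gives the robot as it stands.
- The arm moves only by the tool servo_tool, never from a script. Its argument "series" is a list that holds one entry, the list of rows, each a list of 7 numbers: the shift along the tool's x, y, z in units of 300 mm (1.0 is 300 mm), then the turn, a rotation vector about the tool's x, y, z in units of pi rad (1.0 is pi rad), then the opening, from 0 (shut) to 1 (fully open). In form: [[[tx, ty, tz, wx, wy, wz, gripper], ...]]. A call has 1 to 12 rows; each row is the pose to reach, as a shift and turn from the pose commanded when the call began, along the tool's axes at that moment, turning the shorter way round; what a row does not reach only later rows make up. A row lasts 1/12 s, in which the tool goes at most 41.7 mm and 7.16 degrees, less where a joint would pass 70% of its speed; a pose out of reach is approached as far as the arm can. A call with a number of a shift or a turn outside -1 to 1 is refused whole. A call with a gripper value outside its range is refused whole. The fingers move at their own pace and stop on an object; "grip_force" is the grip in N (left out, the last holds). Time passes only in rows, so rows that repeat a pose let the fingers close. It gives the time, the measured TCP pose, the force, the opening and the grip force at its end, in the units of the state.
- get_obs(): the state, without advancing time (a new reading comes with each control period).
- eyes.read_camera(name): name is "scene" or "top" or "wrist"; returns a dict with "frame" (400x640x3 uint8, red, green, blue), "depth" (400x640 float32, m along the optical axis (not along the pixel's ray), 0 where there is no reading), "fx", "fy", "cx", "cy" (pixels), "origin" and "rotation" of the camera in the world; the wrist camera has in their place "mount" (4x4, takes a point from camera to tool coordinates, whose origin is the TCP and whose axes are the flange's). Camera axes: x right, y down, z forward; pixel columns grow to the right and rows downward; lengths in m; the calibration is good to about 2 mm. A picture is of the moment at which its call begins: read the wrist's pose just before it.
- env.sign_off(): hands the job in; it is judged then, once.
The state is a dict: "time_s": time; "qpos": joint angles; "joint_velocities": joint speeds; "effort": joint torques, N m; "tool_pos": TCP position; "tool_rot": TCP orientation; "force": force on the tool from outside, world axes, zero at the start; "wrist_torque": the same for the moment, N m; "grip_width": finger opening in m; "grasp_force": force on a finger pad.
Only numpy, scipy, OpenCV 4.12 (cv2) and the standard library are available. Lean on these libraries where they do the work, as an engineer would, in place of code of your own. Each camera call takes 0.05 s, during which the arm holds its last target. There are 200 camera calls.

## Working session

There is one attempt and no reset: what is moved stays moved. The work goes in short steps, Python scripts to look and compute and a tool call to move; the robot and the scene stay as the last step left them, time stands still between calls to the robot, and variables do not carry over. Pictures are saved under pics/ and viewed, at most 10 in all, crops included, and the job is handed in when it is done.

Besides the shell and the picture viewer there is one more tool, called after "Request:" as name(argument=value, ...) on one line, values as JSON. servo_tool: Moves the arm, as the interface text tells. Shifts and turns lie within -1 to 1; 1 stands for 300 mm of shift or pi rad of turn. Its arguments: {"type":"object","properties":{"series":{"type":"array"},"grip_force":{"type":"number"}},"required":["series"]}

```bash
ls; mkdir -p pics; python3 - <<'E'
from cell import get_obs, eyes, env
import cv2,numpy as np,pickle
o=get_obs();print(o)
d={}
for n in("scene","top"):
    c=eyes.read_camera(n);d[n]=c
    print(n,c['fx'],c['cx'],c['cy'],c['origin'],np.round(c['rotation'],3).tolist())
    cv2.imwrite(f"pics/{n}0.png",c['frame'][:,:,::-1])
pickle.dump(d,open('c0.pkl','wb'))
E
```

```text
pics
{'time_s': 0.0, 'qpos': array([67.84326701, 18.4377356 , -4.01416519, 83.17504454,  1.29484229,
       78.54137832, -3.26033844]), 'joint_velocities': array([ 0.1241101 , -0.03820226,  0.0763888 ,  0.01286878, -0.01656502,
       -0.02353603,  0.0477511 ]), 'effort': array([-1.34168960e-03, -4.91291285e+01, -4.04707426e-01, -3.12528706e+01,
       -6.38995506e-02,  4.36739030e-02,  1.82643525e-04]), 'tool_pos': array([ 0.25330392, -0.59794823,  0.19347514]), 'tool_rot': array([-1.79891071e+02,  6.10154391e-03,  2.29648250e+01]), 'force': array([ 0.40902746, -0.19250594, -0.70952904]), 'wrist_torque': array([ 0.01577557, -0.01716643,  0.0294262 ]), 'grasp_force': 0.0, 'grip_width': 0.08709195196091425}
scene 437.68041429681904 323.2728255131351 193.23199466738876 [ 0.97783599 -0.79116814  1.08449594] [-133.4, -1.053, 28.218]
top 518.4062226804574 313.2582166919428 197.9579511083913 [0.45350044 0.09830309 1.36110278] [-176.829, 0.218, -91.139]
```

View pics/scene0.png

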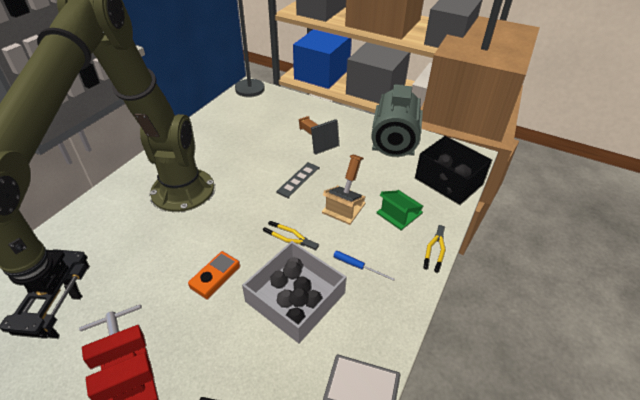

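View pics/top0.png

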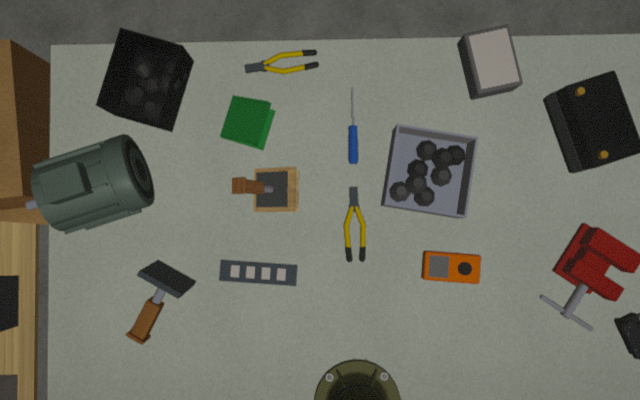

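```bash
cat > h.py <<'E'
import numpy as np,cv2
from scipy.spatial.transform import Rotation as R
def Rm(r): return R.from_euler('xyz',r,degrees=True).as_matrix()
def cloud(c,Rw=None,o=None):
    """world point per pixel"""
    v,u=np.mgrid[0:400,0:640];d=c['depth']
    P=np.stack([(u-c['cx'])/c['fx']*d,(v-c['cy'])/c['fy']*d,d],-1)
    if Rw is None: Rw,o=Rm(c['rotation']),np.array(c['origin'])
    W=P@Rw.T+o; W[d<=0]=np.nan
    return W
def hsv(c): return cv2.cvtColor(c['frame'],cv2.COLOR_RGB2HSV)
def rect(P): 
    r=cv2.minAreaRect((P*1000).astype(np.float32)); return np.round(r[0],1),np.round(r[1],1),round(r[2],1)
def plane(P):
    m=np.median(P,0)
    for _ in range(4):
        n=np.linalg.svd(P-m,full_matrices=False)[2][2]; e=(P-m)@n
        P=P[abs(e)<max(.002,2*e.std())]; m=P.mean(0)
    return m,n*np.sign(n[2]),P
E
cat > m0.py <<'E'
import pickle;from h import *
d=pickle.load(open('c0.pkl','rb'))
box={'top':dict(bin=(375,115,485,225),st=(225,155,305,220)),'scene':dict(bin=(235,235,355,345),st=(315,145,372,228))}
for n,c in d.items():
    W=cloud(c);H=hsv(c)
    x0,y0,x1,y1=box[n]['bin'];w=W[y0:y1,x0:x1].reshape(-1,3);h=H[y0:y1,x0:x1].reshape(-1,3)
    k=(w[:,2]>.074)&(w[:,2]<.090)&(h[:,2]>95)
    print(n,'rim',k.sum(),np.median(w[k,2]),rect(w[k,:2]))
    k=(h[:,2]<85)&(w[:,2]>.02); print(' lump z max',np.nanmax(w[k,2]))
    x0,y0,x1,y1=box[n]['st'];w=W[y0:y1,x0:x1].reshape(-1,3);h=H[y0:y1,x0:x1].reshape(-1,3)
    tan=(h[:,0]>8)&(h[:,0]<28)&(h[:,1]>60)
    plate=(h[:,1]<60)&(h[:,2]<95)&(w[:,2]>.03)&(w[:,2]<.12)
    k=tan&(w[:,2]<.1)&(w[:,2]>.005)&(h[:,2]>130);print(' stand',k.sum(),rect(w[k,:2]),np.nanpercentile(w[k,2],[2,98]))
    m,nn,P=plane(w[plate]);print(' plate',plate.sum(),len(P),m,nn,np.degrees(np.arccos(nn[2])))
    e1=np.cross([0,0,1],nn);e1/=np.linalg.norm(e1);e2=np.cross(nn,e1)
    r=rect((P-m)@np.c_[e1,e2]);print('  rect',r,'centre',m+r[0][0]/1e3*e1+r[0][1]/1e3*e2)
    k=(h[:,0]<14)&(h[:,1]>90)&(w[:,2]>.1)
    g=w[k];print(' grip',len(g),np.nanmax(g[:,2]),np.nanmedian(g,0))
    a=g-np.nanmean(g,0);v=np.linalg.svd(a[~np.isnan(a).any(1)],full_matrices=False)[2][0];print('  axis',v*np.sign(v[2]))
a=cv2.resize(d['scene']['frame'][100:230,285:430],None,fx=2.7,fy=2.7);b=cv2.resize(d['top']['frame'][150:350,120:310],None,fx=1.76,fy=1.76)[:351]
im=np.hstack([a,b]);print(im.shape);cv2.imwrite('pics/conf.png',im[:,:,::-1])
E
python3 m0.py
```

```text
scene rim 737 0.08045567344448745 (array([ 588.1, -193. ]), array([208.8, 206.4]), 79.4)
 lump z max 0.09779043244257435
 stand 704 (array([550.7, 195.5]), array([121.5, 113.5]), 89.7) [0.00555003 0.09131012]
 plate 232 206 [0.53608538 0.2062582  0.07513519] [0.13829182 0.3119826  0.93996927] 19.95360390574686
  rect (array([116., -39.]), array([109.8, 383.8]), 74.0) centre [0.44489259 0.28677989 0.06182609]
 grip 236 0.1920015139317086 [0.55447018 0.2416345  0.15578369]
  axis [0.0088582  0.50744684 0.86163753]
top rim 830 0.0823038039399342 (array([ 588.8, -192.6]), array([205.1, 205.3]), 79.4)
 lump z max 0.1016601812351281
 stand 423 (array([550.4, 200.1]), array([118. , 108.4]), 88.8) [0.00706312 0.09521849]
 plate 896 773 [0.54843889 0.20302497 0.07440527] [0.01075504 0.50083909 0.86547359] 30.06317289960999
  rect (array([-1.1, -5.3]), array([85.1, 88.8]), 0.0) centre [0.54963711 0.20758731 0.07175021]
 grip 112 0.19284791771340193 [0.55164577 0.24912204 0.17071958]
  axis [0.06097576 0.68959893 0.7216199 ]
(351, 726, 3)
```

View pics/conf.png

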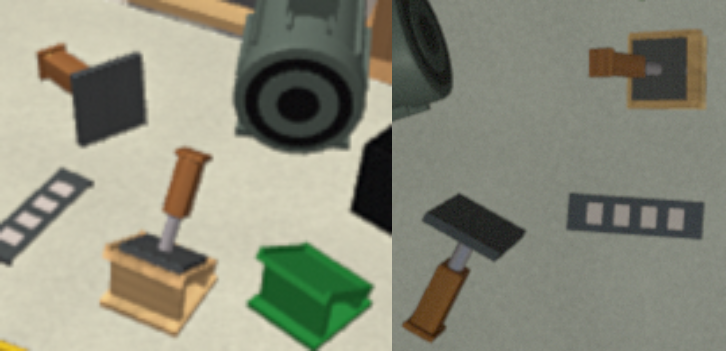

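The tamper meant is the one sitting in the plywood stand (scene ≈(350,175), top ≈(265,187)): its plate measures about 88 mm. The other one, at scene (320,132) / top (160,290), is larger and lies loose. The plywood stand is meant, not the green one at top (248,122). The bin is the grey one at top (430,170), not the black box at (147,78).

```bash
cat >> h.py <<'E'
def tiltR(n,yax):
    z=-np.array(n)/np.linalg.norm(n);y=np.array(yax,float);y-=z*(y@z);y/=np.linalg.norm(y)
    return np.c_[np.cross(y,z),y,z]
def step(p,Rt,p0=None,R0=None):
    """row (units of the tool) from measured pose to target"""
    from cell import get_obs
    if p0 is None:
        o=get_obs();p0,R0=o['tool_pos'],Rm(o['tool_rot'])
    s=R0.T@(np.array(p)-p0);w=R.from_matrix(R0.T@Rt).as_rotvec()
    print(np.round(np.r_[s/.3,w/np.pi],4).tolist(),'rows',round(max(np.linalg.norm(s)/.0417,np.degrees(np.linalg.norm(w))/7.16),1))
n0=np.array([.0108,.5,.866]);y0=np.array([1,-.02,0]);O0=np.array([.5495,.2025,.0605])
RS=tiltR(n0,y0)
E
python3 -c "
from h import *
A=Rm([180,0,68]);B=Rm([180,0,90])
P=[(.254,-.599,.195),(.36,-.42,.40),(.5,-.16,.40),(.56,.12,.38),O0+.19*n0]
Q=[Rm([180,0,22.96]),Rm([180,0,40]),A,B,RS]
for i in range(4): step(P[i+1],Q[i+1],np.array(P[i]),Q[i])
"
```

```text
[0.5581, -0.4116, -0.6833, 0.0, 0.0, -0.0947] rows 7.0
[0.9146, -0.3639, -0.0, -0.0, 0.0, -0.1556] rows 7.1
[0.9403, -0.1642, 0.0667, 0.0, 0.0, -0.1222] rows 6.9
[0.5917, -0.0282, 0.5165, 0.0019, -0.1667, 0.0063] rows 5.7
```

Request:
servo_tool(series=[[[0.558, -0.412, -0.683, 0, 0, -0.095, 1], [0.558, -0.412, -0.683, 0, 0, -0.095, 1], [0.558, -0.412, -0.683, 0, 0, -0.095, 1], [0.558, -0.412, -0.683, 0, 0, -0.095, 1], [0.558, -0.412, -0.683, 0, 0, -0.095, 1], [0.558, -0.412, -0.683, 0, 0, -0.095, 1], [0.558, -0.412, -0.683, 0, 0, -0.095, 1], [0.558, -0.412, -0.683, 0, 0, -0.095, 1]]])

```text
time_s: 0.77
tool_pos: [0.3657, -0.4141, 0.4066]
tool_rot: [179.4, -0.2, 40.7]
force: [1.2, -0.2, 1.2]
grip_width: 0.0866
grasp_force: 0.0
```

Request:
servo_tool(series=[[[0.915, -0.364, 0, 0, 0, -0.156, 1], [0.915, -0.364, 0, 0, 0, -0.156, 1], [0.915, -0.364, 0, 0, 0, -0.156, 1], [0.915, -0.364, 0, 0, 0, -0.156, 1], [0.915, -0.364, 0, 0, 0, -0.156, 1], [0.915, -0.364, 0, 0, 0, -0.156, 1], [0.915, -0.364, 0, 0, 0, -0.156, 1], [0.915, -0.364, 0, 0, 0, -0.156, 1]]])

```text
time_s: 1.43
tool_pos: [0.5023, -0.1494, 0.3992]
tool_rot: [-180.0, -0.3, 68.9]
force: [0.1, 0.9, 0.4]
grip_width: 0.0871
grasp_force: 0.0
```

Request:
servo_tool(series=[[[0.94, -0.164, 0.067, 0, 0, -0.122, 1], [0.94, -0.164, 0.067, 0, 0, -0.122, 1], [0.94, -0.164, 0.067, 0, 0, -0.122, 1], [0.94, -0.164, 0.067, 0, 0, -0.122, 1], [0.94, -0.164, 0.067, 0, 0, -0.122, 1], [0.94, -0.164, 0.067, 0, 0, -0.122, 1], [0.94, -0.164, 0.067, 0, 0, -0.122, 1], [0.94, -0.164, 0.067, 0, 0, -0.122, 1], [0.94, -0.164, 0.067, 0, 0, -0.122, 1]]])

```text
time_s: 2.18
tool_pos: [0.558, 0.1235, 0.3783]
tool_rot: [-179.9, -0.0, 90.4]
force: [0.4, 0.0, 0.6]
grip_width: 0.087
grasp_force: 0.0
```

Wrist camera look at the tamper from here, then go to the pre-grasp.

```bash
python3 - <<'E'
from h import *;from cell import get_obs,eyes
import pickle
o=get_obs();c=eyes.read_camera('wrist')
M=np.array(c['mount']);R0=Rm(o['tool_rot']);Rc=R0@M[:3,:3];oc=R0@M[:3,3]+o['tool_pos']
print(np.round(M,3).tolist(),o['tool_pos'])
W=cloud(c,Rc,oc);pickle.dump((c,W),open('w1.pkl','wb'))
cv2.imwrite('pics/w1.png',c['frame'][:,:,::-1])
w=W.reshape(-1,3);h=hsv(c).reshape(-1,3)
near=(abs(w[:,0]-.55)<.1)&(abs(w[:,1]-.22)<.11)
k=near&(h[:,1]<60)&(h[:,2]<95)&(w[:,2]>.03)&(w[:,2]<.12)
m,nn,P=plane(w[k]);print('plate',k.sum(),len(P),m,nn)
e1=np.cross([0,0,1],nn);e1/=np.linalg.norm(e1);e2=np.cross(nn,e1)
r=rect((P-m)@np.c_[e1,e2]);C=m+r[0][0]/1e3*e1+r[0][1]/1e3*e2;print(r,'origin',C-.012*nn,'normal az',np.degrees(np.arctan2(nn[1],nn[0])))
k=near&(h[:,0]<14)&(h[:,1]>90)&(w[:,2]>.1)
a=(w[k]-O0)@np.c_[np.cross(y0,n0),y0,n0]
for lo in(.06,.08,.1,.12,.134):
    q=a[(a[:,2]>lo)&(a[:,2]<lo+.015)]
    if len(q)>5:print('grip',lo,len(q),np.round(np.percentile(q,[1,99],axis=0)*1e3,1).tolist())
k=near&(h[:,0]>8)&(h[:,0]<28)&(h[:,1]>60)&(h[:,2]>130)&(w[:,2]<.12)&(w[:,2]>.02)
print('stand',k.sum(),rect(w[k,:2]))
step(O0+.19*n0,RS)
E
```

```text
[[-0.001, -0.955, -0.297, 0.082], [1.0, -0.001, -0.001, -0.001], [0.001, -0.297, 0.955, -0.189], [0.0, 0.0, 0.0, 1.0]] [0.5579881  0.12345996 0.37833554]
plate 2052 1863 [0.54872595 0.2022698  0.07333424] [0.01424626 0.49810781 0.86699807]
(array([ 0.4, -6.1]), array([86. , 84.7]), 89.8) origin [0.54830636 0.20159047 0.05989056] normal az 88.36174369644492
grip 0.06 56 [[12.2, -12.1, 60.8], [14.8, 12.1, 74.9]]
grip 0.08 67 [[12.5, -13.8, 80.2], [14.6, 10.7, 94.5]]
grip 0.1 57 [[12.4, -12.4, 100.5], [14.7, 11.1, 114.4]]
grip 0.12 43 [[12.8, -12.9, 120.8], [18.3, 10.3, 134.9]]
grip 0.134 437 [[-16.3, -17.2, 134.6], [18.2, 16.3, 141.7]]
stand 1406 (array([547.8, 198.5]), array([107.8, 110.1]), 88.4)
[0.5891, -0.0205, 0.5114, 0.0018, -0.1665, 0.0074] rows 5.6
```

View pics/w1.png

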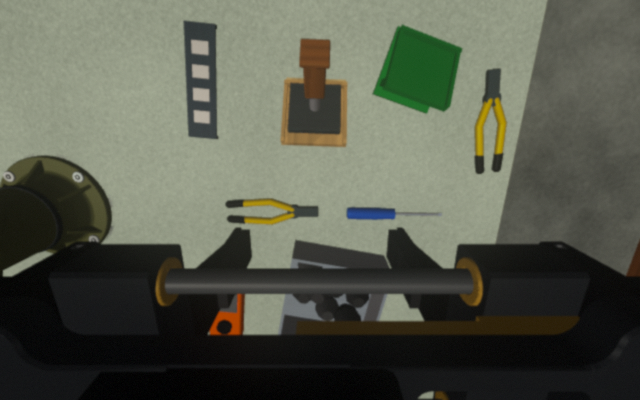

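The wrist view shows the tamper in the plywood stand, cap at (315,50) and plate at (313,108). Its axis matches my estimate to 1 mm.

Request:
servo_tool(series=[[[0.589, -0.02, 0.511, 0.002, -0.1665, 0.007, 1], [0.589, -0.02, 0.511, 0.002, -0.1665, 0.007, 1], [0.589, -0.02, 0.511, 0.002, -0.1665, 0.007, 1], [0.589, -0.02, 0.511, 0.002, -0.1665, 0.007, 1], [0.589, -0.02, 0.511, 0.002, -0.1665, 0.007, 1], [0.589, -0.02, 0.511, 0.002, -0.1665, 0.007, 1], [0.589, -0.02, 0.511, 0.002, -0.1665, 0.007, 1], [0.589, -0.02, 0.511, 0.002, -0.1665, 0.007, 1], [0.589, -0.02, 0.511, 0.002, -0.1665, 0.007, 1]]])

```text
time_s: 2.98
tool_pos: [0.554, 0.2949, 0.2271]
tool_rot: [179.9, 30.0, 88.5]
force: [0.3, -0.8, 0.9]
grip_width: 0.0869
grasp_force: 0.0
```

```bash
python3 -c "
from h import *
step(O0+.078*n0+[-.0005,0,0],RS)"
```

```text
[0.0108, -0.0098, 0.3752, -0.0001, 0.0002, -0.0016] rows 2.7
```

Request:
servo_tool(series=[[[0.011, -0.01, 0.1, 0, 0, -0.0016, 1], [0.011, -0.01, 0.24, 0, 0, -0.0016, 1], [0.011, -0.01, 0.34, 0, 0, -0.0016, 1], [0.011, -0.01, 0.375, 0, 0, -0.0016, 1], [0.011, -0.01, 0.375, 0, 0, -0.0016, 1], [0.011, -0.01, 0.375, 0, 0, -0.0016, 1]]])

```text
time_s: 3.48
tool_pos: [0.5496, 0.2432, 0.1292]
tool_rot: [-180.0, 29.9, 88.9]
force: [-0.3, 0.4, 0.8]
grip_width: 0.0871
grasp_force: 0.0
```

Request:
servo_tool(series=[[[0, 0, 0, 0, 0, 0, 0], [0, 0, 0, 0, 0, 0, 0], [0, 0, 0, 0, 0, 0, 0], [0, 0, 0, 0, 0, 0, 0], [0, 0, 0, 0, 0, 0, 0], [0, 0, 0, 0, 0, 0, 0], [0, 0, 0, 0, 0, 0, 0], [0, 0, 0, 0, 0, 0, 0]]], grip_force=50)

```text
time_s: 4.15
tool_pos: [0.5481, 0.2444, 0.1268]
tool_rot: [-179.8, 30.0, 89.2]
force: [2.0, 0.3, 0.6]
grip_width: 0.0415
grasp_force: 1.2
```

```bash
python3 - <<'E'
from h import *;from cell import get_obs
o=get_obs();print({k:np.round(v,4) for k,v in o.items() if k in('time_s','tool_pos','tool_rot','force','wrist_torque','grip_width','grasp_force','qpos')})
p,R0=o['tool_pos'],Rm(o['tool_rot'])
np.save('grasp.npy',np.c_[R0,p])
a=p+.06*n0;step(a,R0)
bc=np.array([.5885,-.1928]);B=Rm([180,0,79.4])
step([*(bc+[0,.2]),.32],B,a,R0); step([*bc,.30],B,np.array([*(bc+[0,.2]),.32]),B)
E
```

```text
{'time_s': np.float64(4.15), 'qpos': array([-12.1349,  35.997 , -42.2132,  80.7128,  40.2432,  98.1978,
       -58.3455]), 'tool_pos': array([0.5481, 0.2444, 0.1268]), 'tool_rot': array([-179.8074,   29.982 ,   89.1665]), 'force': array([1.9558, 0.3263, 0.6397]), 'wrist_torque': array([ 0.6586, -0.4893,  0.2377]), 'grasp_force': np.float64(1.1532), 'grip_width': np.float64(0.0415)}
[0.0001, 0.0, -0.2, 0.0, 0.0, 0.0] rows 1.4
[-1.0049, 0.1455, 0.0359, 0.0132, 0.1662, 0.0527] rows 7.3
[-0.6553, 0.1226, 0.0667, 0.0, 0.0, 0.0] rows 4.8
```

Request:
servo_tool(series=[[[0, 0, 0, 0, 0, 0, 0], [0, 0, 0, 0, 0, 0, 0], [0, 0, 0, 0, 0, 0, 0], [0, 0, 0, 0, 0, 0, 0], [0, 0, 0, 0, 0, 0, 0], [0, 0, 0, 0, 0, 0, 0]]], grip_force=50)

```text
time_s: 4.65
tool_pos: [0.5488, 0.2445, 0.1271]
tool_rot: [-179.9, 29.9, 89.1]
force: [3.7, 1.1, 0.5]
grip_width: 0.036
grasp_force: 49.5
```

```bash
python3 - <<'E'
from h import *;from cell import get_obs
o=get_obs();print({k:np.round(v,4) for k,v in o.items() if k in('time_s','tool_pos','tool_rot','force','wrist_torque','grip_width','grasp_force')})
p,R0=o['tool_pos'],Rm(o['tool_rot'])
np.save('grasp.npy',np.c_[R0,p])
a=p+.075*n0;step(a,R0)
bc=np.array([.5885,-.1928]);B=Rm([180,0,79.4])
step([*(bc+[0,.2]),.32],B,a,R0); step([*bc,.30],B,np.array([*(bc+[0,.2]),.32]),B)
E
```

```text
{'time_s': np.float64(4.65), 'tool_pos': array([0.5488, 0.2445, 0.1271]), 'tool_rot': array([-179.9035,   29.9368,   89.1159]), 'force': array([3.7039, 1.117 , 0.4677]), 'wrist_torque': array([ 0.8235, -0.9633,  0.4545]), 'grasp_force': np.float64(49.4706), 'grip_width': np.float64(0.036)}
[0.0003, 0.0003, -0.25, 0.0, 0.0, 0.0] rows 1.8
[-1.0048, 0.144, 0.0864, 0.0136, 0.166, 0.0526] rows 7.3
[-0.6553, 0.1226, 0.0667, 0.0, 0.0, 0.0] rows 4.8
```

Request:
servo_tool(series=[[[0, 0, -0.05, 0, 0, 0, 0], [0, 0, -0.1, 0, 0, 0, 0], [0, 0, -0.17, 0, 0, 0, 0], [0, 0, -0.25, 0, 0, 0, 0], [0, 0, -0.25, 0, 0, 0, 0], [0, 0, -0.25, 0, 0, 0, 0]]])

```text
time_s: 5.15
tool_pos: [0.5478, 0.2831, 0.191]
tool_rot: [-179.7, 29.9, 89.3]
force: [0.0, -0.4, -5.4]
grip_width: 0.0356
grasp_force: 49.6
```

```bash
python3 - <<'E'
from h import *;from cell import get_obs,eyes
o=get_obs();print({k:np.round(v,4) for k,v in o.items() if k in('time_s','tool_pos','tool_rot','force','wrist_torque','grip_width','grasp_force')})
c=eyes.read_camera('wrist');a=c['frame']
s=eyes.read_camera('scene')['frame'][100:230,290:440]
im=np.hstack([cv2.resize(a,None,fx=.7,fy=.7),cv2.resize(s,(323,280))]);cv2.imwrite('pics/g.png',im[:,:,::-1])
E
```

```text
{'time_s': np.float64(5.15), 'tool_pos': array([0.5478, 0.2831, 0.191 ]), 'tool_rot': array([-179.6829,   29.881 ,   89.3214]), 'force': array([ 2.7000e-03, -4.0660e-01, -5.3742e+00]), 'wrist_torque': array([ 1.2949e+00, -1.6160e-01,  3.0000e-04]), 'grasp_force': np.float64(49.5571), 'grip_width': np.float64(0.0356)}
```

View pics/g.png

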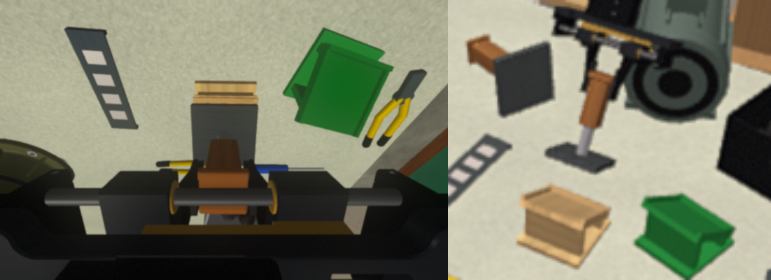

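The tamper is lifted clean: the plate sits square in the gripper in the wrist view at (225,135), and the scene view shows the stand empty.

Request:
servo_tool(series=[[[-1.0, 0.145, 0.085, 0.0135, 0.166, 0.053, 0], [-1.0, 0.145, 0.085, 0.0135, 0.166, 0.053, 0], [-1.0, 0.145, 0.085, 0.0135, 0.166, 0.053, 0], [-1.0, 0.145, 0.085, 0.0135, 0.166, 0.053, 0], [-1.0, 0.145, 0.085, 0.0135, 0.166, 0.053, 0], [-1.0, 0.145, 0.085, 0.0135, 0.166, 0.053, 0], [-1.0, 0.145, 0.085, 0.0135, 0.166, 0.053, 0], [-1.0, 0.145, 0.085, 0.0135, 0.166, 0.053, 0], [-1.0, 0.145, 0.085, 0.0135, 0.166, 0.053, 0]]])

```text
time_s: 6.0
tool_pos: [0.5887, -0.004, 0.3197]
tool_rot: [-180.0, 0.5, 78.4]
force: [1.2, -2.4, -4.3]
grip_width: 0.0359
grasp_force: 48.8
```

```bash
python3 - <<'E'
from h import *;from cell import get_obs,eyes
import pickle
o=get_obs();print({k:np.round(v,4) for k,v in o.items() if k in('time_s','tool_pos','tool_rot','force','wrist_torque','grip_width')})
step([.5885,-.1928,.26],Rm([180,0,79.4]))
c=eyes.read_camera('top');W=cloud(c)
B=R.from_euler('z',79.4,degrees=True).as_matrix()
bw=(W-[.5885,-.1928,0])@B   # bin frame
in_=(abs(bw[...,0])<.093)&(abs(bw[...,1])<.093)
z=np.where(in_,bw[...,2],0)
# height map on 3mm grid, local maxima of height
from scipy.ndimage import maximum_filter
zf=cv2.medianBlur(z.astype(np.float32),3);mx=(maximum_filter(zf,9)==zf)&(zf>.04)
for v,u in np.argwhere(mx): print(u,v,np.round(bw[v,u]*1e3,0))
cv2.imwrite('pics/b1.png',cv2.resize(c['frame'][115:230,370:490],None,fx=4,fy=4)[:,:,::-1])
E
```

```text
{'time_s': np.float64(6.0), 'tool_pos': array([ 0.5887, -0.004 ,  0.3197]), 'tool_rot': array([-179.9986,    0.4654,   78.4125]), 'force': array([ 1.1644, -2.447 , -4.2556]), 'wrist_torque': array([-0.7898, -0.1674,  0.0167]), 'grip_width': np.float64(0.0359)}
[-0.6152, 0.1257, 0.204, -0.0, 0.0026, -0.0055] rows 4.7
459 150 [-63. -63.  67.]
460 150 [-67. -64.  61.]
447 153 [-28. -45.  96.]
443 158 [-21. -32.  92.]
448 158 [-33. -34.  93.]
449 158 [-36. -34.  91.]
443 159 [-21. -29.  93.]
443 174 [-34.   3.  62.]
```

View pics/b1.png

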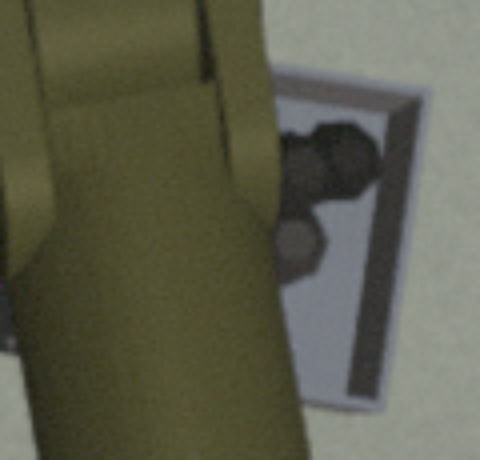

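```bash
python3 - <<'E'
from h import *;import pickle
c=pickle.load(open('c0.pkl','rb'))['top'];W=cloud(c)
B=R.from_euler('z',79.4,degrees=True).as_matrix()
bw=((W-[.5885,-.1928,0])@B).reshape(-1,3);rgb=c['frame'].reshape(-1,3)
k=(abs(bw[:,0])<.105)&(abs(bw[:,1])<.105)
# height map, 3 mm cells, rows = -x(bin) down, cols = -y... as the camera sees: right = -x, up = -y
H=np.zeros((70,70),np.float32)
for p in bw[k]:
    i,j=int((p[1]+.105)/.003),int((.105-p[0])/.003);H[i,j]=max(H[i,j],p[2])
H=cv2.resize(np.clip(H/.105,0,1),(490,490),interpolation=cv2.INTER_NEAREST)
im=cv2.applyColorMap((H*255).astype(np.uint8),cv2.COLORMAP_JET)
for t in(-.05,0,.05):
    q=int((t+.105)/.21*490);cv2.line(im,(q,0),(q,490),(255,255,255),1);cv2.line(im,(0,q),(490,q),(255,255,255),1)
cr=cv2.resize(c['frame'][122:220,380:478],(300,300))[:,:,::-1]
o=np.zeros((490,790,3),np.uint8);o[:,:490]=im;o[:300,490:]=cr;cv2.imwrite('pics/hm.png',o)
E
```

```text
(no output)
```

View pics/hm.png

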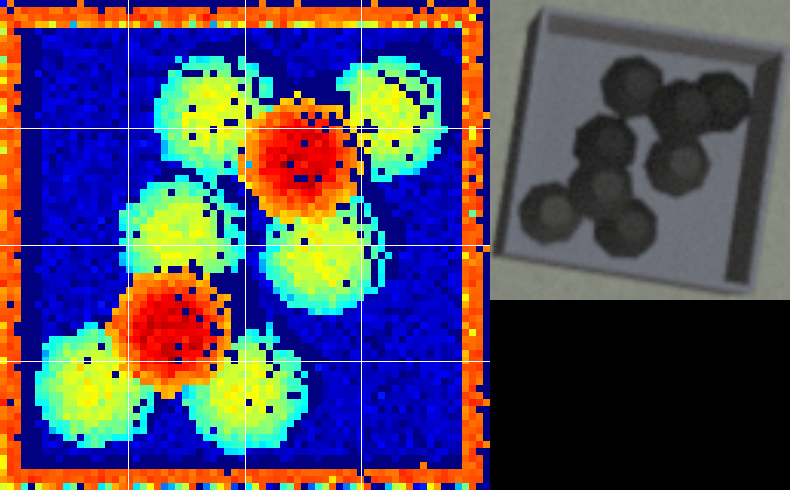

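```bash
cat >> h.py <<'E'
BC=np.array([.5885,-.1928,0]);BR=R.from_euler('z',79.4,degrees=True).as_matrix();RB=Rm([180,0,79.4])
def binp(x,y,z): return BC+BR@np.array([x+.003,y,0])+[0,0,z]
E
python3 -c "
from h import *
a=binp(-.024,-.039,.23);b=binp(-.024,-.039,.185)
step(a,RB);step(b,RB,a,RB);print(a)"
```

```text
[-0.6984, 0.2608, 0.2974, -0.001, 0.0017, -0.004] rows 5.8
[0.0, -0.0, 0.15, 0.0, 0.0, 0.0] rows 1.1
[ 0.6229715  -0.22061575  0.23      ]
```

Request:
servo_tool(series=[[[-0.698, 0.261, 0.297, 0, 0.002, -0.004, 0], [-0.698, 0.261, 0.297, 0, 0.002, -0.004, 0], [-0.698, 0.261, 0.297, 0, 0.002, -0.004, 0], [-0.698, 0.261, 0.297, 0, 0.002, -0.004, 0], [-0.698, 0.261, 0.297, 0, 0.002, -0.004, 0], [-0.698, 0.261, 0.297, 0, 0.002, -0.004, 0], [-0.698, 0.261, 0.297, 0, 0.002, -0.004, 0], [-0.698, 0.261, 0.297, 0, 0.002, -0.004, 0], [-0.698, 0.261, 0.297, 0, 0.002, -0.004, 0]]])

```text
time_s: 6.8
tool_pos: [0.625, -0.2104, 0.2284]
tool_rot: [-179.7, -0.5, 80.1]
force: [0.3, 0.6, -3.8]
grip_width: 0.0359
grasp_force: 50.4
```

Request:
servo_tool(series=[[[0, 0, 0.08, 0, 0, 0, 0], [0, 0, 0.14, 0, 0, 0, 0], [0, 0, 0.17, 0, 0, 0, 0], [0, 0, 0.18, 0, 0, 0, 0], [0, 0, 0.18, 0, 0, 0, 0]]])

```text
time_s: 7.22
tool_pos: [0.6262, -0.21, 0.1763]
tool_rot: [-179.9, -0.3, 80.1]
force: [0.1, -0.9, -3.7]
grip_width: 0.0357
grasp_force: 50.3
```

Request:
servo_tool(series=[[[0, 0, 0.01, 0, 0, 0, 0], [0, 0, 0.02, 0, 0, 0, 0], [0, 0, 0.02, 0, 0, 0, 0]]])

```text
time_s: 7.47
tool_pos: [0.6271, -0.2113, 0.1713]
tool_rot: [179.9, -0.3, 80.1]
force: [-0.0, 0.5, -2.9]
grip_width: 0.0357
grasp_force: 50.4
```

Request:
servo_tool(series=[[[-0.03, 0.01, 0.0, 0, 0, -0.004, 0], [-0.03, 0.01, 0.01, 0, 0, -0.004, 0], [-0.03, 0.01, 0.02, 0, 0, -0.004, 0], [-0.03, 0.01, 0.02, 0, 0, -0.004, 0]]])

```text
time_s: 7.8
tool_pos: [0.6273, -0.2216, 0.1635]
tool_rot: [-179.9, -0.3, 80.7]
force: [-0.5, -0.2, -4.6]
grip_width: 0.0361
grasp_force: 50.2
```

Request:
servo_tool(series=[[[0, 0, 0.01, 0, 0, 0, 0], [0, 0, 0.02, 0, 0, 0, 0], [0, 0, 0.02, 0, 0, 0, 0]]])

```text
time_s: 8.05
tool_pos: [0.6275, -0.2204, 0.1577]
tool_rot: [-179.9, -0.4, 80.8]
force: [-0.3, -0.4, -5.1]
grip_width: 0.0358
grasp_force: 50.3
```

```bash
python3 - <<'E'
from h import *;from cell import get_obs,eyes
o=get_obs();c=eyes.read_camera('scene');W=cloud(c)
bw=(W-BC)@BR
f=c['frame'];cv2.imwrite('pics/p1.png',cv2.resize(f[150:350,200:400],None,fx=3,fy=3)[:,:,::-1])
print(o['tool_pos'],o['force'],BR.T@(o['tool_pos']-BC))
E
```

```text
[ 0.62752829 -0.22036998  0.15765028] [-0.25884352 -0.3719173  -5.10516141] [-0.0199202  -0.04343382  0.15765028]
```

View pics/p1.png

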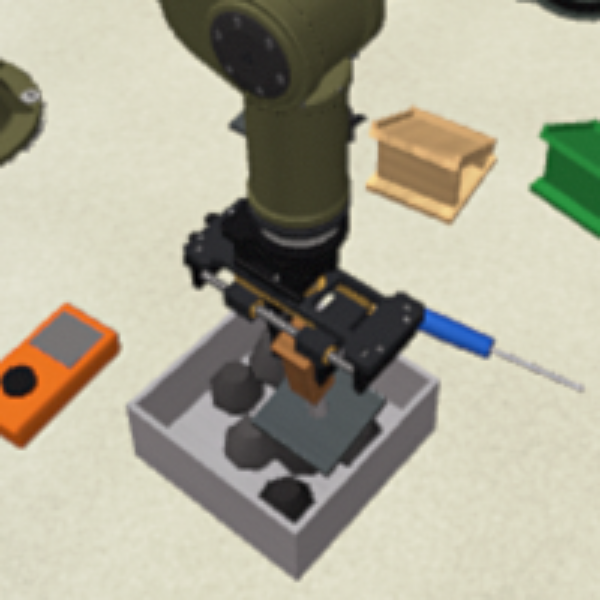

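```bash
python3 - <<'E'
from h import *;from cell import get_obs,eyes
o=get_obs();c=eyes.read_camera('scene');bw=(cloud(c)-BC)@BR
k=np.zeros((400,640),bool);k[278:308,284:330]=1
w=bw[k&(bw[...,2]>.06)&(hsv(c)[...,1]<90)]
z=w[:,2];print(np.histogram(z,bins=np.arange(.06,.2,.008)))
m,n,P=plane(w[(abs(z-np.median(z))<.012)]);print(m,n,rect(P[:,:2]),len(P),o['tool_pos'])
E
```

```text
(array([ 31,  33, 168, 429, 214,  14,   9,   5,   0,   2,   5,   0,   0,
         0,   0,   0,   0]), array([0.06 , 0.068, 0.076, 0.084, 0.092, 0.1  , 0.108, 0.116, 0.124,
       0.132, 0.14 , 0.148, 0.156, 0.164, 0.172, 0.18 , 0.188, 0.196]))
[-0.01061559 -0.04932804  0.08907972] [-0.19441502 -0.03614376  0.98025325] (array([ -7.9, -43.5]), array([ 85.6, 103.2]), 15.6) 674 [ 0.62740741 -0.22033222  0.15779494]
```

The plate has pivoted about 11° in the pads (still under 14°). I'll re-upright it by tilting the tool, then carry on pressing.

```bash
cat >> h.py <<'E'
def tamp(c,zlo=.05,zhi=.2):
    """plate top in the bin frame from the scene view: dark-bluish plane nearest expected"""
    bw=(cloud(c)-BC)@BR;h=hsv(c).astype(int)
    return bw,h
E
python3 - <<'E'
from h import *;from cell import get_obs
o=get_obs();p=o['tool_pos'];R0=Rm(o['tool_rot'])
n=BR@np.array([-.194,-.036,.98]);n/=np.linalg.norm(n)
C=BC+BR@np.array([-.010,-.047,.089]);G=p-R0[:,2]*.019 # grasp point
print('axis dist',np.linalg.norm(np.cross(G-C,n)),'along',(G-C)@n+.012)
# rotate tool so that n -> z, keep plate centre placed at A
rot,_=R.align_vectors([[0,0,1]],[n]);Q=rot.as_matrix()
T=BC+BR@np.array([-.024,-.039,.130])  # plate top target
step(T+Q@(p-C),Q@R0)
E
```

```text
axis dist 0.00993733359099335 along 0.10005189158337859
[0.0002, -0.0353, -0.138, -0.01, -0.0624, 0.0] rows 1.6
```

Request:
servo_tool(series=[[[0, -0.02, -0.138, 0, 0, 0, 0], [0, -0.02, -0.138, 0, 0, 0, 0], [0, -0.02, -0.138, 0, 0, 0, 0], [0, -0.02, -0.138, 0, 0, 0, 0], [0, -0.02, -0.138, 0, 0, 0, 0], [0, -0.02, -0.138, 0, 0, 0, 0]]], grip_force=60)

```text
time_s: 8.65
tool_pos: [0.621, -0.22, 0.1983]
tool_rot: [-179.8, -0.3, 80.8]
force: [0.7, -0.3, -4.8]
grip_width: 0.0357
grasp_force: 60.3
```

```bash
python3 - <<'E'
from h import *;from cell import get_obs,eyes
o=get_obs();c=eyes.read_camera('scene');bw=(cloud(c)-BC)@BR;h=hsv(c).astype(int)
print(o['tool_pos'],o['tool_rot'])
k=np.zeros((400,640),bool);k[225:330,250:350]=1
k&=(bw[...,2]>.105)&(bw[...,2]<.165)&(h[...,1]<110)
n_,l,s,_=cv2.connectedComponentsWithStats(k.astype(np.uint8));i=1+s[1:,4].argmax();print(s[i])
w=bw[l==i];m,n,P=plane(w);print(m,n,rect(P[:,:2]),len(w),len(P))
w=c['frame'][205:335,240:360]
cv2.imwrite('pics/p2.png',cv2.resize(w,None,fx=4.5,fy=4.5)[:,:,::-1])
E
```

```text
[ 0.62102903 -0.21997392  0.19827278] [-179.81115062   -0.34591672   80.76507092]
[281 262  47  38 877]
[-0.0089492  -0.04207574  0.13018934] [-0.18540216 -0.03139644  0.98216104] (array([ -1.3, -34.9]), array([87.5, 90.1]), 1.3) 877 733
```

View pics/p2.png

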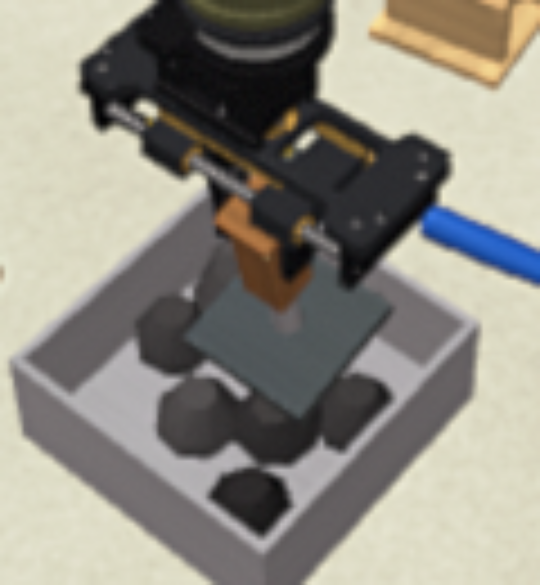

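```bash
python3 - <<'E'
from h import *;from cell import get_obs,eyes
o=get_obs();p=o['tool_pos'];R0=Rm(o['tool_rot'])
n=BR@np.array([-.1854,-.0314,.982]);n/=np.linalg.norm(n)
C=BC+BR@np.array([-.0013,-.0349,.1318]);G=p-R0[:,2]*.019
print('axis dist',np.linalg.norm(np.cross(G-C,n)),'along',(G-C)@n+.012, 'R0.T n',R0.T@n,'tool->C',R0.T@(C-p))
rot,_=R.align_vectors([[0,0,1]],[n]);Q=rot.as_matrix()
T=BC+BR@np.array([-.024,-.039,.130])
step(T+Q@(p-C),Q@R0)
np.savez('held.npz',n=R0.T@n,c=R0.T@(C-p-.012*n))
c=eyes.read_camera('scene');bw=(cloud(c)-BC)@BR;h=hsv(c).astype(int)
k=(abs(bw[...,0])<.094)&(abs(bw[...,1])<.094)&(bw[...,2]>.02)&(bw[...,2]<.108)&(h[...,2]<110)
w=bw[k]
H=np.zeros((19,19),int)
for q in w:
    i,j=int((q[1]+.095)/.01),int((.095-q[0])/.01);H[i,j]=max(H[i,j],int(q[2]*1e3))
print(H)
E
```

```text
axis dist 0.003282854287232733 along 0.09978313523640987 R0.T n [-0.18015526  0.02404066 -0.98334436] tool->C [ 0.01900004 -0.00155802  0.06675096]
[-0.0335, 0.0057, -0.0025, -0.0086, -0.0596, 0.0001] rows 1.5
[[ 0  0  0  0  0  0  0  0  0  0  0  0  0  0  0  0  0  0  0]
 [ 0  0  0  0  0 55 63 62 59 38  0  0  0  0 42 52 54 46  0]
 [ 0  0  0  0 46 59 62 63 61 44 54 54  0 37 54 62 61 61  0]
 [ 0  0  0  0  0 58 63 63 64 59 63 65 69 61 60 64 63 63  0]
 [ 0  0  0  0  0  0 58 55 54 50  0 75 77 69 57 61 66 63  0]
 [ 0  0  0  0  0  0  0  0  0  0  0 76 76 71  0 55 54 49  0]
 [55  0  0  0  0  0  0  0  0  0  0  0 75 63  0  0 40  0  0]
 [ 0  0  0  0  0  0  0  0  0  0  0 67 64 54 44  0  0  0  0]
 [ 0  0  0  0  0  0  0  0  0  0  0 56 54 60 53 46  0  0  0]
 [ 0  0  0  0  0  0  0  0  0  0  0 54 62 62 61 54  0  0  0]
 [ 0  0  0  0  0  0  0  0  0  0  0 54 60 64 62 53  0  0  0]
 [ 0  0  0  0  0  0  0  0  0  0  0  0 60 61 58 50  0  0  0]
 [ 0  0  0  0  0  0 95 95 87  0  0  0  0 53 42  0  0  0  0]
 [ 0  0  0  0  0 90 96 94 89 77 57 43  0  0  0  0  0  0  0]
 [ 0  0  0  0  0 93 92 94 86 62 62 56 43  0  0  0  0  0  0]
 [ 0  0  0  0 62  0 82 75 72 62 63 60 44  0  0  0  0  0  0]
 [ 0  0  0 62 60  0  0  0 59 62 63 52 41  0  0  0  0  0  0]
 [ 0  0  0 54 49  0  0  0  0 43 50 42  0  0  0  0  0  0  0]
 [ 0  0 62  0 46  0  0 48 57 76  0 64 67 46 70 69 25 47  0]]
```

The press works: lump A's top has sunk from 98 to about 77 mm. I'll upright the plate and press on.

Request:
servo_tool(series=[[[-0.033, 0.006, -0.002, -0.0086, -0.06, 0, 0], [-0.033, 0.006, -0.002, -0.0086, -0.06, 0, 0], [-0.033, 0.006, 0.0, -0.0086, -0.06, 0, 0], [-0.033, 0.006, 0.0, -0.0086, -0.06, 0, 0]]])

```text
time_s: 9.08
tool_pos: [0.6224, -0.2268, 0.1992]
tool_rot: [178.6, 10.3, 80.9]
force: [-0.7, -0.6, -4.1]
grip_width: 0.0355
grasp_force: 60.6
```

```bash
cat >> h.py <<'E'
def plate():
    """plate pose (bin frame) from the scene view: underside centre, normal"""
    from cell import get_obs,eyes
    o=get_obs();c=eyes.read_camera('scene');bw=(cloud(c)-BC)@BR;h=hsv(c).astype(int)
    f=np.load('held.npz');R0=Rm(o['tool_rot']);e=BR.T@(o['tool_pos']+R0@f['c']-BC)  # expected underside
    nn=BR.T@R0@f['n']
    d=bw-e-.012*nn;t=d@nn;r=np.linalg.norm(d-t[...,None]*nn,axis=-1)
    k=(abs(t)<.008)&(r<.075)&(h[...,1]<110)
    N,l,s,_=cv2.connectedComponentsWithStats(k.astype(np.uint8));i=1+s[1:,4].argmax()
    m,n,P=plane(bw[l==i]);print('exp',np.round(e*1e3,1),np.round(nn,3));print('fit',len(P),np.round(m*1e3,1),np.round(n,3),rect(P[:,:2]))
    print('t',o['time_s'],'tool',BR.T@(o['tool_pos']-BC),o['tool_rot'],'F',o['force'])
    return bw,h
E
python3 -c "
from h import *
plate()"
```

```text
exp [-20.4 -39.5 118.1] [-0.002  0.001  1.   ]
fit 719 [-36.2 -45.6 130.7] [ 0.066 -0.003  0.998] (array([-29.2, -39.7]), array([90.6, 88.6]), 1.7)
t 9.0833 tool [-0.02718287 -0.03955178  0.19916472] [178.550932    10.26455322  80.86796372] F [-0.73201123 -0.64108605 -4.0665679 ]
```

```bash
python3 -c "
from h import *;from cell import get_obs
o=get_obs();step(o['tool_pos']+BR@[.004,0,0]-[0,0,.038],Rm(o['tool_rot']))
step(o['tool_pos']-[0,0,.01],Rm(o['tool_rot']))
"
```

```text
[0.0359, -0.0028, 0.1222, 0.0, 0.0, 0.0] rows 0.9
[0.006, -0.0008, 0.0328, 0.0, 0.0, 0.0] rows 0.2
```

Request:
servo_tool(series=[[[0.02, -0.002, 0.06, 0, 0.01, 0, 0], [0.036, -0.003, 0.122, 0, 0.012, 0, 0], [0.036, -0.003, 0.122, 0, 0.012, 0, 0]]])

```text
time_s: 9.38
tool_pos: [0.6196, -0.2286, 0.1575]
tool_rot: [178.9, 8.2, 80.5]
force: [-1.7, 0.2, -5.9]
grip_width: 0.0354
grasp_force: 61.0
```

Request:
servo_tool(series=[[[0.003, 0, 0.016, 0, 0, 0, 0], [0.006, -0.001, 0.033, 0, 0, 0, 0], [0.006, -0.001, 0.033, 0, 0, 0, 0], [0.006, -0.001, 0.033, 0, 0, 0, 0]]])

```text
time_s: 9.72
tool_pos: [0.6231, -0.226, 0.1523]
tool_rot: [178.4, 8.3, 80.7]
force: [-0.4, 0.1, -4.4]
grip_width: 0.0357
grasp_force: 60.8
```

Request:
servo_tool(series=[[[0.002, 0, 0.01, 0, 0, 0, 0], [0.003, 0, 0.017, 0, 0, 0, 0], [0.003, 0, 0.017, 0, 0, 0, 0], [0.003, 0, 0.017, 0, 0, 0, 0]]])

```text
time_s: 10.05
tool_pos: [0.6228, -0.2257, 0.1465]
tool_rot: [178.5, 8.3, 80.7]
force: [0.3, -0.2, -4.5]
grip_width: 0.0356
grasp_force: 60.8
```

Request:
servo_tool(series=[[[0.002, 0, 0.008, 0, 0, 0, 0], [0.002, 0, 0.013, 0, 0, 0, 0], [0.002, 0, 0.013, 0, 0, 0, 0]]])

```text
time_s: 10.3
tool_pos: [0.6243, -0.2267, 0.1443]
tool_rot: [178.3, 8.4, 80.6]
force: [0.6, -1.1, 1.6]
grip_width: 0.0354
grasp_force: 60.6
```

```bash
cat >> h.py <<'E'
def hmap(bw,h):
    k=(abs(bw[...,0])<.094)&(abs(bw[...,1])<.094)&(bw[...,2]>.03)&(bw[...,2]<.108)&(h[...,2]<110)
    H=np.zeros((19,19),int)
    for q in bw[k]:
        i,j=int((q[1]+.095)/.01),int((.095-q[0])/.01);H[i,j]=max(H[i,j],int(q[2]*1e3))
    print(H[1:-1,1:-1])
E
python3 -c "
from h import *
hmap(*plate())"
```

```text
exp [-17.2 -41.8  63.5] [-0.035  0.005  0.999]
fit 687 [-34.  -47.6  75.9] [0.045 0.015 0.999] (array([-28. , -41.8]), array([88.9, 89.9]), 1.9)
t 10.3 tool [-0.02669391 -0.04144848  0.14429149] [178.28209213   8.40115928  80.64570975] F [ 0.56917342 -1.10939387  1.6090897 ]
[[  0   0   0  45  63  63  76  77  78  79  78  79  79  79  79  79  52]
 [  0   0  38  52  61  62  74  77  77  77  80  77  80  80  83  82  60]
 [  0   0   0   0  59  62  74  76  78  77  77  79  80  78  80  80  65]
 [  0   0   0   0   0  54  72  79  76  75 105 107  80  81  82  78  60]
 [  0   0   0   0   0   0  72  75  77  76   0  75  81  80  80  80  52]
 [  0   0   0   0  35  47  71  73   0   0  76  78  81  79  80  80   0]
 [  0   0   0   0  55  52   0   0   0   0  77  77  78  78  80  79   0]
 [  0   0   0  38  50   0   0   0   0  72  76  77  77  80  79  80   0]
 [  0   0   0   0   0   0   0   0   0  76  77  77  78  76  78  78   0]
 [  0   0   0   0   0   0   0   0   0   0   0  64  62  64  44  39   0]
 [  0   0   0   0   0   0  76  81   0   0   0  59  61  60  53   0   0]
 [  0   0   0   0   0   0   0  88  76  44   0   0  54  52  39   0   0]
 [  0   0   0   0   0  89  95  92  74  55  44   0   0   0   0   0   0]
 [  0   0   0   0   0  87  90  86  63  62  55  38   0   0   0   0   0]
 [  0   0   0   0   0  79  74  72  63  63  60  44   0   0   0   0   0]
 [  0   0   0  53   0   0   0  60  62  60  54  45   0   0   0   0   0]
 [  0   0  47  49   0   0   0   0  42  52  41   0   0   0   0   0   0]]
```

Request:
servo_tool(series=[[[0.001, 0, 0.006, 0, 0, 0, 0], [0.002, 0, 0.012, 0, 0, 0, 0], [0.002, 0, 0.016, 0, 0, 0, 0], [0.012, 0, 0.016, 0, 0, 0, 0], [-0.008, 0, 0.016, 0, 0, 0, 0], [0.002, 0, 0.016, 0, 0, 0, 0], [0.002, 0, 0.016, 0, 0, 0, 0]]])

```text
time_s: 10.93
tool_pos: [0.6267, -0.2267, 0.1434]
tool_rot: [177.9, 8.5, 80.6]
force: [-0.0, -0.6, 14.7]
grip_width: 0.0358
grasp_force: 60.7
```

```bash
python3 -c "
from h import *;from cell import get_obs
o=get_obs();p=o['tool_pos'];R0=Rm(o['tool_rot']);z=np.array([0,0,1.])
q=p+.055*z;step(q,R0)
R1=R0@R.from_rotvec([0,.035,0]).as_matrix()
s=q+BR@[.055,.078,0];step(s,R1,q,R0)
step(s-.015*z,R1,s,R1)
"
```

```text
[-0.027, 0.0065, -0.1812, 0.0, 0.0, 0.0] rows 1.3
[0.1868, -0.2549, -0.037, 0.0, 0.0111, -0.0] rows 2.3
[0.0056, -0.0018, 0.0497, 0.0, 0.0, 0.0] rows 0.4
```

Request:
servo_tool(series=[[[-0.01, 0.003, -0.08, 0, 0, 0, 0], [-0.027, 0.006, -0.18, 0, 0, 0, 0], [-0.027, 0.006, -0.18, 0, 0, 0, 0], [-0.027, 0.006, -0.18, 0, 0, 0, 0]]])

```text
time_s: 11.27
tool_pos: [0.6243, -0.2258, 0.1935]
tool_rot: [178.3, 8.3, 80.7]
force: [-0.0, 1.2, -4.9]
grip_width: 0.0356
grasp_force: 60.9
```

Request:
servo_tool(series=[[[0.06, -0.08, -0.01, 0, 0.004, 0, 0], [0.12, -0.16, -0.02, 0, 0.008, 0, 0], [0.187, -0.255, -0.037, 0, 0.011, 0, 0], [0.187, -0.255, -0.037, 0, 0.011, 0, 0], [0.187, -0.255, -0.037, 0, 0.011, 0, 0]]])

```text
time_s: 11.68
tool_pos: [0.5545, -0.1555, 0.1911]
tool_rot: [178.7, 6.4, 80.9]
force: [0.4, -2.5, -3.8]
grip_width: 0.0355
grasp_force: 60.1
```

```bash
python3 -c "
from h import *
hmap(*plate())"
```

```text
exp [ 42.7  40.7 110.7] [-0.07  -0.004  0.998]
fit 617 [ 24.7  34.3 122.3] [0.016 0.006 1.   ] (array([31.3, 39.2]), array([90.7, 89.4]), 1.7)
t 11.6833 tool [0.0303837  0.0402852  0.19113835] [178.73044923   6.36429359  80.92025556] F [ 0.44540096 -2.45932499 -3.82786008]
[[ 0  0  0 48 63 63 61 55 43  0  0  0  0 45 52 55 54]
 [ 0  0  0 52 62 63 61 58 44 43 45 43  0 54 61 61 64]
 [ 0  0  0  0 59 63 61 57 45 59 59 54 46 46 64 63 64]
 [ 0  0  0  0  0 55 53 44 55 63 64 63 52 44 60 62 62]
 [ 0  0  0  0  0 40 36  0 59 63 65 64 54 42  0 52 47]
 [ 0  0  0  0  0 44 46 44 61 64 62 63 51  0  0  0  0]
 [ 0  0  0  0 53 60 59 53 45  0 55 49 48  0  0  0  0]
 [ 0  0  0 37 60 63 64 59 49  0 41 52 57 50 38  0  0]
 [ 0  0  0  0 57 62 63 60 50  0 51 61 62 62 52  0  0]
 [ 0  0  0  0 71 74 73 52 41  0 47 64 63 65 54 38  0]
 [ 0  0  0  0 69 38 53 74  0  0  0 59 62 61 50  0  0]
 [ 0  0  0  0  0  0  0 76 73 36  0  0 53 53 39  0  0]
 [ 0  0  0  0  0  0  0 74 75 52 46  0  0  0  0  0  0]
 [ 0  0  0  0  0  0  0 73 63 63 57 44  0  0  0  0  0]
 [ 0  0  0  0  0  0  0 63 63 65 64 45  0  0  0  0  0]
 [ 0  0  0  0  0  0  0 54 62 60 59 38  0  0  0  0  0]
 [ 0  0  0  0  0  0  0  0 43 51 46  0  0  0  0  0  0]]
```

Lump A is now in the layer (top at 64 mm). Next I press lump B.

Request:
servo_tool(series=[[[0.003, -0.001, 0.025, 0, 0, 0, 0], [0.006, -0.001, 0.05, 0, 0, 0, 0], [0.007, -0.002, 0.065, 0, 0, 0, 0], [0.009, -0.002, 0.075, 0, 0, 0, 0], [0.01, -0.002, 0.085, 0, 0, 0, 0], [0.01, -0.002, 0.085, 0, 0, 0, 0]]])

```text
time_s: 12.23
tool_pos: [0.5567, -0.1574, 0.1671]
tool_rot: [178.6, 6.3, 80.7]
force: [0.3, -0.7, -3.4]
grip_width: 0.0358
grasp_force: 60.4
```

Request:
servo_tool(series=[[[0.001, 0, 0.01, 0, 0, 0, 0], [0.002, 0, 0.02, 0, 0, 0, 0], [0.003, 0, 0.03, 0, 0, 0, 0], [0.003, 0, 0.03, 0, 0, 0, 0]]])

```text
time_s: 12.57
tool_pos: [0.5577, -0.1581, 0.1587]
tool_rot: [178.4, 6.4, 80.7]
force: [-1.0, 0.1, 0.9]
grip_width: 0.036
grasp_force: 60.2
```

Request:
servo_tool(series=[[[0.001, 0, 0.01, 0, 0, 0, 0], [0.002, 0, 0.02, 0, 0, 0, 0], [0.003, 0, 0.03, 0, 0, 0, 0], [0.003, 0, 0.03, 0, 0, 0, 0]]])

```text
time_s: 12.9
tool_pos: [0.561, -0.1584, 0.157]
tool_rot: [178.0, 6.6, 80.7]
force: [-6.9, 2.5, 30.1]
grip_width: 0.0359
grasp_force: 61.2
```

Request:
servo_tool(series=[[[0.001, 0, 0.01, 0, 0, 0, 0], [0.002, 0, 0.018, 0, 0, 0, 0], [0.002, 0, 0.018, 0, 0, 0, 0], [0.002, 0, 0.018, 0, 0, 0, 0]]])

```text
time_s: 13.23
tool_pos: [0.5654, -0.1589, 0.1558]
tool_rot: [177.4, 6.6, 80.7]
force: [-5.9, 2.9, 42.3]
grip_width: 0.0354
grasp_force: 62.0
```

```bash
python3 -c "
from h import *
hmap(*plate())"
```

```text
exp [41.1 27.5 75.3] [-0.066  0.019  0.998]
fit 601 [23.7 28.3 88. ] [ 0.019 -0.024  1.   ] (array([29.1, 33.8]), array([90.5, 89.7]), 1.6)
t 13.2333 tool [0.02907419 0.02892564 0.15578277] [177.38862957   6.62612024  80.69159275] F [-5.9189458   2.8570801  42.28691254]
[[  0   0   0  56  60  62  62  46   0   0   0   0   0  47  59  66  60]
 [  0   0   0  51  61  62  61  55  47  56  53  51  39  55  63  62  65]
 [  0   0   0   0  60  65  60  49  59  64  64  64  48  54  63  64  61]
 [  0   0   0   0  50  56  47  41  61  65  67  63  56  38  60  61  58]
 [  0   0   0   0  45  51  45  42  59  67  66  57  51   0  46  42  44]
 [  0   0   0  43  55  64  60  56   0  56  57  52  49   0   0   0   0]
 [  0   0   0  44  59  61  64  60  42   0  45   0  36   0   0   0   0]
 [  0  87  87  92  88  90  91  90  90  90  47  54  51  52  45   0   0]
 [  0  89  88  91  89  90  88  91  90  90  50  63  61  61  54  41   0]
 [  0  88  88  88  90  90  89  90  91  92  88  61  63  62  53  36   0]
 [  0  89  91  90  89  99  89  91  91  92  81  61  61  59  51   0   0]
 [  0  88  90  91  91 105  96  90  91  93  82   0   0  52   0   0   0]
 [  0  89  88  90   0  88  89  91  92  93  89  32   0  37   0   0   0]
 [  0   0   0   0   0  90  90  91  92  90  58  44   0   0   0   0   0]
 [  0   0   0   0  92  92  91  94  93  92  85  55  41   0   0   0   0]
 [  0   0   0   0  92  90  93  92  92  92  88  58  42   0   0   0   0]
 [  0   0   0  86  90  89  89  93  91  90  58  48  42   0   0   0   0]]
```

Request:
servo_tool(series=[[[-0.002, 0, -0.02, 0, 0, 0, 0], [0.016, 0, -0.018, 0, 0, 0, 0], [0.016, 0, -0.018, 0, 0, 0, 0], [-0.02, 0, -0.018, 0, 0, 0, 0], [-0.02, 0, -0.018, 0, 0, 0, 0], [-0.002, -0.02, -0.018, 0, 0, 0, 0], [-0.002, -0.02, -0.018, 0, 0, 0, 0], [-0.002, 0.01, -0.018, 0, 0, 0, 0], [-0.002, 0.01, -0.018, 0, 0, 0, 0], [-0.002, -0.01, -0.018, 0, 0, 0, 0]]])

```text
time_s: 14.12
tool_pos: [0.5609, -0.1577, 0.1552]
tool_rot: [177.7, 6.4, 80.7]
force: [4.9, -0.4, 17.2]
grip_width: 0.0357
grasp_force: 59.9
```

Retry with wider jiggles at about 20 N.

Request:
servo_tool(series=[[[0.025, 0, 0.003, 0, 0, 0, 0], [0.025, 0, 0.004, 0, 0, 0, 0], [-0.025, 0, 0.004, 0, 0, 0, 0], [-0.025, 0, 0.005, 0, 0, 0, 0], [0, -0.03, 0.006, 0, 0, 0, 0], [0, -0.03, 0.006, 0, 0, 0, 0], [0, 0.03, 0.007, 0, 0, 0, 0], [0, 0.03, 0.007, 0, 0, 0, 0], [0.025, -0.02, 0.008, 0, 0, 0, 0], [-0.025, 0.02, 0.008, 0, 0, 0, 0], [0, 0, 0.008, 0, 0, 0, 0], [0, 0, 0.008, 0, 0, 0, 0]]])

```text
time_s: 15.12
tool_pos: [0.5607, -0.1575, 0.1527]
tool_rot: [177.6, 6.4, 80.7]
force: [3.1, -0.9, 14.8]
grip_width: 0.0357
grasp_force: 59.8
```

```bash
python3 -c "
from h import *
hmap(*plate())"
```

```text
exp [41.9 32.7 72.3] [-0.07   0.015  0.997]
fit 619 [23.8 32.9 85. ] [ 0.021 -0.013  1.   ] (array([29.1, 47.1]), array([ 90.1, 107.3]), 1.8)
t 15.1167 tool [0.02956952 0.03381227 0.15271912] [177.63961569   6.40005774  80.73231938] F [ 3.1040928  -0.90659862 14.77292688]
[[  0   0   0  54  61  62  65  48   0   0   0   0   0  47  59  62  55]
 [  0   0   0  58  65  63  63  53  46  57  53  54  39  56  61  63  62]
 [  0   0   0  56  61  62  56  45  60  60  65  63  50  49  62  65  62]
 [  0   0   0   0  52  52  49   0  61  64  67  62  52  50  61  62  62]
 [  0   0   0   0  41  52  47  41  60  63  68  62  49   0  44  49  49]
 [  0   0   0   0  54  61  62  53  42  56  58  52  43   0   0   0   0]
 [  0   0   0  44  62  62  64  60  49   0   0   0  39  43   0   0   0]
 [  0   0   0  80  85  86  85  86  84  87  45  53  54  54  41   0   0]
 [  0  84  86  86  86  87  87  85  88  87  50  61  63  64  48  38   0]
 [  0  85  86  86  87  88  90  86  87  87  48  61  62  65  54  31   0]
 [  0  87  88  85  90  87  87  88  87  86   0  59  63  60  50   0   0]
 [  0  85  90  89  90 105  90  89  86  92  86   0   0  51  41   0   0]
 [  0  86  85  87  87   0  90  87  88  87  88  37   0   0   0   0   0]
 [  0  87  88   0   0  87  89  89  89  89  85  54  40   0   0   0   0]
 [  0   0   0   0  88  89  88  90  88  88  85  62  54   0   0   0   0]
 [  0   0   0   0  89  89  89  87  90  89  87  64  51   0   0   0   0]
 [  0   0   0   0  88  88  87  91  88  90  60  61  45   0   0   0   0]]
```

Request:
servo_tool(series=[[[0.03, 0, 0.006, 0, 0, 0, 0], [0.03, 0, 0.008, 0, 0, 0, 0], [-0.03, 0, 0.009, 0, 0, 0, 0], [-0.03, 0, 0.01, 0, 0, 0, 0], [0, -0.035, 0.011, 0, 0, 0, 0], [0, -0.035, 0.012, 0, 0, 0, 0], [0, 0.035, 0.013, 0, 0, 0, 0], [0, 0.035, 0.014, 0, 0, 0, 0], [0.03, -0.02, 0.015, 0, 0, 0, 0], [-0.03, 0.02, 0.015, 0, 0, 0, 0], [0, 0, 0.015, 0, 0, 0, 0], [0, 0, 0.015, 0, 0, 0, 0]]])

```text
time_s: 16.17
tool_pos: [0.5551, -0.1588, 0.1429]
tool_rot: [178.4, 6.4, 80.7]
force: [1.1, -1.4, 0.6]
grip_width: 0.0355
grasp_force: 59.9
```

Request:
servo_tool(series=[[[0.03, 0, 0.006, 0, 0, 0, 0], [0.03, 0, 0.008, 0, 0, 0, 0], [-0.03, 0, 0.009, 0, 0, 0, 0], [-0.03, 0, 0.01, 0, 0, 0, 0], [0, -0.035, 0.011, 0, 0, 0, 0], [0, -0.035, 0.012, 0, 0, 0, 0], [0, 0.035, 0.013, 0, 0, 0, 0], [0, 0.035, 0.014, 0, 0, 0, 0], [0.03, -0.02, 0.015, 0, 0, 0, 0], [-0.03, 0.02, 0.015, 0, 0, 0, 0], [0, 0, 0.015, 0, 0, 0, 0], [0, 0, 0.015, 0, 0, 0, 0]]])

```text
time_s: 17.17
tool_pos: [0.5555, -0.158, 0.1398]
tool_rot: [178.4, 6.4, 80.7]
force: [-1.6, -2.1, 8.1]
grip_width: 0.0355
grasp_force: 59.8
```

Request:
servo_tool(series=[[[0, 0, 0.008, 0, 0, 0, 0], [0.01, 0, 0.01, 0, 0, 0, 0], [-0.01, 0, 0.01, 0, 0, 0, 0], [0, 0, 0, 0, 0, 0, 0], [-0.01, 0.003, -0.08, 0, 0, 0, 0], [-0.02, 0.004, -0.18, 0, 0, 0, 0], [-0.02, 0.004, -0.18, 0, 0, 0, 0], [-0.02, 0.004, -0.18, 0, 0, 0, 0], [-0.02, 0.004, -0.18, 0, 0, 0, 0]]])

```text
time_s: 17.92
tool_pos: [0.553, -0.1577, 0.19]
tool_rot: [178.7, 6.3, 80.8]
force: [-0.4, -0.2, -5.6]
grip_width: 0.0358
grasp_force: 59.4
```

```bash
python3 -c "
from h import *
hmap(*plate())"
```

```text
exp [ 40.4  41.7 109.6] [-0.072 -0.004  0.997]
fit 389 [ 20.9  38.  122.3] [ 0.103 -0.065  0.993] (array([18.5, 50. ]), array([90.7, 80.1]), 89.6)
t 17.9167 tool [0.02794939 0.04131972 0.19003926] [178.71365207   6.27240673  80.76664458] F [-0.39655528 -0.24893449 -5.55951477]
[[  0   0  46  60  61  62  59  43   0   0   0   0   0  37  57  60  56]
 [  0   0  51  61  64  61  64  47  41  52  53  49  39  51  62  62  62]
 [  0   0   0   0  61  62  61  44  51  62  65  58  51  44  62  62  63]
 [  0   0   0   0  56  55  46   0  62  63  66  64  56  51  60  63  59]
 [  0   0   0   0  45  48  55  42  60  64  65  62  48   0  48  45  49]
 [  0   0   0  45  56  64  62  62   0  59  59  52  50   0   0   0   0]
 [  0   0   0  52  60  64  63  58  43   0  49  41  37   0   0   0   0]
 [  0   0   0   0  59  65  63  56  44   0  42  54  52  51  42   0   0]
 [  0   0   0   0   0  60  59  49   0   0  48  63  63  60  49  38   0]
 [  0   0 107 105   0   0  45  40   0   0  55  61  68  65  54  40   0]
 [  0   0   0   0   0  39  47  50  48   0   0  56  64  57  48   0   0]
 [  0   0   0   0   0  53  61  59  63  43   0   0  52  53  40   0   0]
 [  0  42  39  40   0  52   0  58  58  50   0  41  47  38   0   0   0]
 [  0   0   0   0   0   0   0   0  57  52  48  58  60  52  46   0   0]
 [  0   0   0   0   0   0   0   0  49  44  57  64  64  63  51   0   0]
 [  0   0   0   0   0   0   0  40   0  44  59  62  63  63  50   0   0]
 [  0   0   0   0   0   0   0   0   0   0   0  58  61  58  40   0   0]]
```

Request:
servo_tool(series=[[[-0.03, 0.006, -0.1, 0, 0, 0, 0], [-0.05, 0.012, -0.2, 0, 0, 0, 0], [-0.05, 0.012, -0.35, 0, 0, 0, 0], [-0.05, 0.012, -0.35, 0, 0, 0, 0], [-0.05, 0.012, -0.35, 0, 0, 0, 0], [-0.05, 0.012, -0.35, 0, 0, 0, 0]]])

```text
time_s: 18.47
tool_pos: [0.5538, -0.1616, 0.2963]
tool_rot: [178.7, 6.3, 80.8]
force: [-1.4, -0.0, -5.6]
grip_width: 0.0358
grasp_force: 59.3
```

```bash
python3 -c "
from h import *
hmap(*plate())"
```

```text
exp [ 36.7  40.2 215.9] [-0.071 -0.003  0.997]
fit 443 [ 17.5  37.2 228.6] [ 0.088 -0.072  0.994] (array([11.5, 48. ]), array([87.4, 89.3]), 1.2)
t 18.4667 tool [0.02426072 0.0398281  0.29629542] [178.68310274   6.30435328  80.76954125] F [-1.35559851 -0.04546984 -5.63628765]
[[ 0  0  0 57 61 60 54 44  0  0  0  0  0 44 57 60 60]
 [ 0  0 50 62 64 65 58 47  0 48 52 53 42 55 60 64 62]
 [ 0  0  0 59 62 61 59 44 59 62 64 56 51 46 64 65 62]
 [ 0  0  0  0 56 53 45  0 59 63 67 65 55 47 58 61 63]
 [ 0  0  0 34 39 47 49 41 61 64 65 61 50  0 44 47 42]
 [ 0  0  0 43 53 62 61 48 42 59 55 57 46  0  0  0  0]
 [ 0  0  0 50 59 62 62 57 45  0 42 46 39  0  0  0  0]
 [ 0  0  0  0 62 61 61 60 43  0 37 50 59 54 42  0  0]
 [ 0  0  0  0  0 61 55 48  0  0 52 63 62 60 53 41  0]
 [ 0  0  0  0  0  0 45  0  0  0 48 61 61 60 54 45  0]
 [ 0  0  0  0  0 39 47 50 43 43  0 62 61 61 48  0  0]
 [ 0  0  0  0  0 57 61 65 58 42  0  0 51 52 39  0  0]
 [ 0 47 48 46 42 56 62 61 64 50  0 41 45 45  0  0  0]
 [49 55 66 57 47 59 61 62 68 45 49 57 60 56 39  0  0]
 [56 63 63 63 48  0 59 58 54 44 59 63 63 60 52  0  0]
 [56 64 61 59 49  0  0 45  0  0 56 63 62 59 50  0  0]
 [ 0 59 65 53 45  0  0  0  0  0  0 60 61 55 45  0  0]]
```

All eight lumps are in one layer: eight separate tops, all about 62–66 mm. Now back to the stand.

```bash
cat >> h.py <<'E'
def target(lift,upslope=.0025):
    """tool pose putting the held tamper square on the seat, lifted"""
    f=np.load('held.npz');nt=f['n']/np.linalg.norm(f['n'])
    # tamper frame in tool axes: z=nt, y = tool y orthogonalised
    y=np.array([0,1.,0]);y-=nt*(y@nt);y/=np.linalg.norm(y);Tt=np.c_[np.cross(y,nt),y,nt]
    n=n0/np.linalg.norm(n0);yy=y0-n*(y0@n);yy/=np.linalg.norm(yy);X=np.cross(yy,n)  # X points up the slope
    Rt=np.c_[X,yy,n]@Tt.T
    return O0+upslope*X+lift*n-Rt@f['c'],Rt
E
python3 - <<'E'
from h import *;from cell import get_obs
o=get_obs();p=o['tool_pos'];R0=Rm(o['tool_rot'])
nb=np.array([.088,-.072,.994]);nb/=np.linalg.norm(nb);m=np.array([17.5,37.2,228.6])/1e3
c=np.array([.0115,.048]);z=m[2]-(nb[:2]@(c-m[:2]))/nb[2]
C=BC+BR@np.r_[c,z];n=BR@nb
G=p-R0[:,2]*.019;print('axis dist',np.linalg.norm(np.cross(G-C,n)),'along',(G-C)@n+.012,R0.T@n,R0.T@(C-p))
np.savez('held.npz',n=R0.T@n,c=R0.T@(C-.012*n-p))
q,Q=np.array([.56,.03,.33]),Rm([178.7,6.3,86])
step(q,Q)
t,T=target(.07);print(t,R.from_matrix(T).as_euler('xyz',degrees=True))
step(t,T,q,Q)
E
```

```text
axis dist 0.007102331125711418 along 0.0977529191191258 [-0.02341318  0.09533935 -0.99516945] [-0.00498791 -0.00940104  0.06638587]
[0.6183, -0.0766, -0.1856, -0.0036, 0.0007, -0.0289] rows 4.7
[0.55421889 0.2803623  0.18736835] [174.49885392  31.34810132  88.70505145]
[0.8783, -0.0861, 0.3795, -0.0279, -0.1381, -0.0226] rows 6.9
```

Request:
servo_tool(series=[[[0.15, -0.02, -0.18, 0, 0, -0.007, 0], [0.3, -0.04, -0.185, 0, 0, -0.015, 0], [0.42, -0.05, -0.185, 0, 0, -0.02, 0], [0.53, -0.07, -0.185, 0, 0, -0.025, 0], [0.618, -0.077, -0.185, 0, 0, -0.029, 0], [0.618, -0.077, -0.185, 0, 0, -0.029, 0], [0.618, -0.077, -0.185, 0, 0, -0.029, 0]]])

```text
time_s: 19.1
tool_pos: [0.5597, 0.0339, 0.33]
tool_rot: [179.3, 6.4, 86.5]
force: [0.1, -3.3, -4.3]
grip_width: 0.0355
grasp_force: 59.7
```

Request:
servo_tool(series=[[[0.12, -0.01, 0.03, 0, -0.015, -0.003, 0], [0.24, -0.02, 0.07, 0, -0.035, -0.006, 0], [0.36, -0.03, 0.12, 0, -0.055, -0.01, 0], [0.48, -0.04, 0.18, 0, -0.075, -0.013, 0], [0.6, -0.05, 0.23, 0, -0.095, -0.016, 0], [0.72, -0.065, 0.29, 0, -0.115, -0.019, 0], [0.82, -0.075, 0.34, -0.004, -0.13, -0.022, 0], [0.87, -0.075, 0.36, -0.007, -0.134, -0.022, 0], [0.87, -0.075, 0.36, -0.007, -0.134, -0.022, 0], [0.87, -0.075, 0.36, -0.007, -0.134, -0.022, 0]]])

```text
time_s: 19.93
tool_pos: [0.5571, 0.278, 0.1922]
tool_rot: [179.3, 30.8, 90.0]
force: [0.3, -1.7, -5.1]
grip_width: 0.0355
grasp_force: 59.7
```

```bash
cat > ms.py <<'E'
from h import *;from cell import get_obs,eyes
o=get_obs();p=o['tool_pos'];R0=Rm(o['tool_rot']);f=np.load('held.npz')
print(o['time_s'],p,o['tool_rot'],o['force'])
e=p+R0@f['c'];nn=R0@np.array([0,0,-1.]);print('exp',e,'n',R0@f['n'])
ims=[]
for name in('scene','top'):
    c=eyes.read_camera(name);W=cloud(c);h=hsv(c).astype(int)
    d=W-e-.012*nn;t=d@nn;r=np.linalg.norm(d-t[...,None]*nn,axis=-1)
    k=(abs(t)<.02)&(r<.085)&(h[...,1]<75)&(h[...,2]<105)
    N,l,s,_=cv2.connectedComponentsWithStats(k.astype(np.uint8))
    if N<2: print(name,'none');continue
    i=1+s[1:,4].argmax();m,n,P=plane(W[l==i])
    e1=np.cross([0,0,1],n);e1/=np.linalg.norm(e1);e2=np.cross(n,e1)
    q=rect((P-m)@np.c_[e1,e2]);C=m+q[0][0]/1e3*e1+q[0][1]/1e3*e2
    print(name,s[i],len(P),'n',np.round(n,3),'tilt',np.degrees(np.arccos(n[2])),'az',np.degrees(np.arctan2(n[1],n[0])),q,'origin',C-.012*n)
    x,y,w,hh,_=s[i];ims.append(cv2.resize(c['frame'][max(0,y-40):y+hh+40,max(0,x-40):x+w+40],(390,390)))
cv2.imwrite('pics/ms.png',np.hstack(ims)[:,:,::-1])
E
python3 ms.py
```

```text
19.9333 [0.55706096 0.27804247 0.19223378] [179.28084108  30.78687809  89.98109312] [ 0.33244869 -1.65379915 -5.07586565]
exp [0.54748521 0.23384557 0.1272449 ] n [0.08300274 0.48980491 0.86787193]
scene [335 165  31  16 227] 164 n [0.083 0.461 0.883] tilt 27.950524594222646 az 79.79919927571154 (array([ 2.7, -4.8]), array([87.7, 89.1]), 7.6) origin [0.54698224 0.23398745 0.12470434]
top [ 237  170   34   37 1011] 860 n [0.08  0.467 0.881] tilt 28.2589084845209 az 80.26128366829985 (array([-1.5, -6. ]), array([86.6, 91.9]), 7.2) origin [0.54722736 0.23899854 0.12628225]
```

```bash
sed -i "s/    y=np.array(\[0,1.,0\]);y-=nt/    y=f['y'];y=y-nt/" h.py; cat > upd.py <<'E'
import sys;from h import *;from cell import get_obs
a=[float(v) for v in sys.argv[1:]];n=np.array(a[:3]);n/=np.linalg.norm(n);O=np.array(a[3:6])
o=get_obs();p=o['tool_pos'];R0=Rm(o['tool_rot'])
e1=np.cross([0,0,1],n);e1/=np.linalg.norm(e1);e2=np.cross(n,e1)
ys=[s*(np.cos(t)*e1+np.sin(t)*e2) for s in(1,-1) for t in np.radians([a[6],-a[6]])]
y=max(ys,key=lambda v:v@R0[:,1]);print('y',y)
np.savez('held.npz',n=R0.T@n,c=R0.T@(O-p),y=R0.T@y)
for L in(.025,.006,.001):
    t,T=target(L);print(L,t,R.from_matrix(T).as_euler('xyz',degrees=True));step(t,T)
E
python3 upd.py .081 .465 .882 .5471 .237 .1257 7.4
```

```text
y [ 0.99644731 -0.0583073  -0.06077022]
0.025 [0.55584836 0.25458055 0.15181013] [175.01365974  32.89460763  89.68833472]
[0.013, -0.0122, 0.16, -0.0225, -0.012, -0.0013] rows 1.2
0.006 [0.55564317 0.2450809  0.13535673] [175.01365974  32.89460763  89.68833472]
[0.0138, -0.0138, 0.2233, -0.0225, -0.012, -0.0013] rows 1.6
0.001 [0.55558917 0.24258099 0.13102689] [175.01365974  32.89460763  89.68833472]
[0.014, -0.0142, 0.24, -0.0225, -0.012, -0.0013] rows 1.7
```

Request:
servo_tool(series=[[[0.013, -0.012, 0.05, -0.0225, -0.012, -0.001, 0], [0.013, -0.012, 0.11, -0.0225, -0.012, -0.001, 0], [0.013, -0.012, 0.15, -0.0225, -0.012, -0.001, 0], [0.013, -0.012, 0.16, -0.0225, -0.012, -0.001, 0], [0.013, -0.012, 0.16, -0.0225, -0.012, -0.001, 0]]])

```text
time_s: 20.45
tool_pos: [0.5564, 0.2535, 0.1525]
tool_rot: [174.9, 32.9, 89.5]
force: [0.1, 0.1, -4.8]
grip_width: 0.0354
grasp_force: 60.3
```

```bash
python3 ms.py
```

```text
20.45 [0.55635273 0.2534577  0.15252655] [174.93214459  32.91078851  89.46967732] [ 0.06471515  0.06238751 -4.81179439]
exp [0.55018558 0.21171098 0.0841207 ] n [0.01128912 0.50020036 0.8658361 ]
scene [332 180  31  14 223] 165 n [0.014 0.484 0.875] tilt 28.955702875587463 az 88.31579658042033 (array([ 2.8, -7.6]), array([88.4, 88.7]), 1.2) origin [0.55222322 0.20828161 0.08492496]
top [250 170  32  37 933] 809 n [0.013 0.493 0.87 ] tilt 29.518547338204307 az 88.47449462033939 (array([-0.9, -5.6]), array([85.8, 91.8]), 1.2) origin [0.5502073  0.2149364  0.08572801]
```

View pics/ms.png

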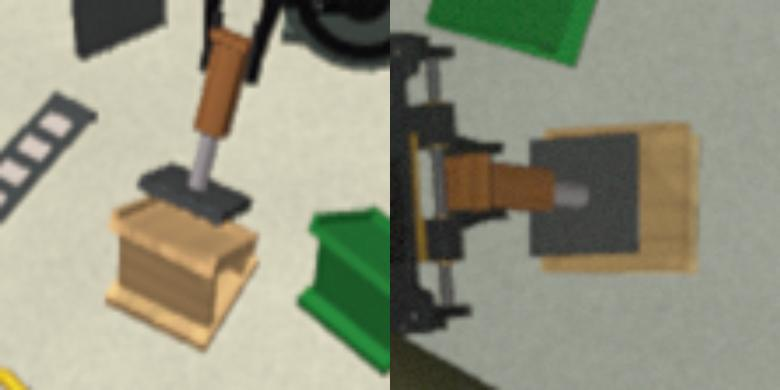

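The picture shows the plate parallel to the seat and squared up just above it: scene half plate at (195,190), top half plate at (585,195) over the stand.

```bash
python3 -c "
from h import *
for L in(.006,.001,-.002):
    t,T=target(L);step(t-[.001,0,0],T)"
```

```text
[0.0023, -0.0108, 0.0695, 0.0003, -0.0007, -0.0007] rows 0.5
[0.0031, -0.0124, 0.0861, 0.0003, -0.0007, -0.0007] rows 0.6
[0.0036, -0.0134, 0.096, 0.0003, -0.0007, -0.0007] rows 0.7
```

Request:
servo_tool(series=[[[0.001, -0.005, 0.03, 0, 0, 0, 0], [0.002, -0.01, 0.055, 0, 0, 0, 0], [0.002, -0.011, 0.069, 0, 0, 0, 0], [0.002, -0.011, 0.069, 0, 0, 0, 0], [0.002, -0.011, 0.075, 0, 0, 0, 0], [0.003, -0.012, 0.08, 0, 0, 0, 0], [0.003, -0.012, 0.08, 0, 0, 0, 0]]])

```text
time_s: 21.13
tool_pos: [0.5535, 0.2466, 0.1363]
tool_rot: [174.7, 32.7, 89.7]
force: [-2.0, 4.7, 14.3]
grip_width: 0.0354
grasp_force: 61.4
```

Request:
servo_tool(series=[[[0, 0, 0.006, 0, 0, 0, 0], [0, 0, 0.01, 0, 0, 0, 0], [0, 0, 0.01, 0, 0, 0, 0]]])

```text
time_s: 21.38
tool_pos: [0.5536, 0.2462, 0.1363]
tool_rot: [174.6, 32.6, 89.7]
force: [-5.2, 7.0, 25.1]
grip_width: 0.0354
grasp_force: 61.9
```

```bash
python3 ms.py
```

```text
21.3833 [0.55357097 0.24622617 0.13629378] [174.55408649  32.64074914  89.65055951] [-5.15231194  6.97237895 25.05898529]
exp [0.54806641 0.20476019 0.06766103] n [0.0030953  0.49619945 0.86820304]
scene [329 184  32  15 229] 174 n [0.017 0.469 0.883] tilt 27.966398792047425 az 87.9591181683339 (array([ 2.3, -8.1]), array([86.7, 91.8]), 2.0) origin [0.54923975 0.20287562 0.06776133]
top [254 172  31  36 915] 773 n [0.015 0.493 0.87 ] tilt 29.520861650333167 az 88.31335157225107 (array([-1.7, -6. ]), array([85.8, 90.3]), 1.0) origin [0.54731459 0.20776586 0.06826006]
```

The plate seems to be resting on the low lip: it is about 8 mm high and 1–3 mm too far downslope. I'll lift it, shift it 7 mm upslope and lower it again.

```bash
python3 -c "
from h import *;from cell import get_obs
o=get_obs();p=o['tool_pos'];R0=Rm(o['tool_rot']);n=n0;X=np.array([0,-.866,.5]);dx=np.array([.001,0,0])
for a,b in((.008,0),(.008,.007),(-.002,.007),(-.008,.007)): step(p+a*n+b*X+dx,R0)"
```

```text
[-0.0012, 0.0061, -0.0262, 0.0, 0.0, 0.0] rows 0.2
[-0.0245, 0.0061, -0.0251, 0.0, 0.0, 0.0] rows 0.3
[-0.023, 0.0027, 0.008, 0.0, 0.0, 0.0] rows 0.2
[-0.0221, 0.0006, 0.0279, 0.0, 0.0, 0.0] rows 0.3
```

Request:
servo_tool(series=[[[-0.002, 0.004, -0.03, 0, 0, 0, 0], [-0.002, 0.004, -0.055, 0, 0, 0, 0], [-0.015, 0.004, -0.055, 0, 0, 0, 0], [-0.025, 0.004, -0.055, 0, 0, 0, 0], [-0.025, 0.004, -0.055, 0, 0, 0, 0], [-0.024, 0.003, -0.03, 0, 0, 0, 0], [-0.024, 0.003, -0.015, 0, 0, 0, 0], [-0.024, 0.003, -0.005, 0, 0, 0, 0], [-0.024, 0.003, -0.005, 0, 0, 0, 0]]])

```text
time_s: 22.23
tool_pos: [0.5541, 0.236, 0.1328]
tool_rot: [175.1, 32.9, 89.8]
force: [-0.4, -0.7, -3.9]
grip_width: 0.0353
grasp_force: 60.4
```

```bash
python3 ms.py
```

```text
22.2333 [0.55410854 0.23604968 0.13280735] [175.11068377  32.91383588  89.78662523] [-0.36961043 -0.7032388  -3.87806362]
exp [0.54792275 0.19427678 0.06441918] n [0.01163408 0.50027571 0.865788  ]
scene [328 187  32  14 231] 176 n [0.019 0.488 0.873] tilt 29.20436634652644 az 87.7459947108196 (array([ 2.5, -9.2]), array([88.8, 94. ]), 3.1) origin [0.55022128 0.19315827 0.06403643]
top [258 172  32  36 908] 762 n [0.017 0.5   0.866] tilt 30.00905148763465 az 88.07820372199738 (array([-0.8, -5.7]), array([85.6, 91.4]), 1.4) origin [0.54805642 0.19691078 0.06603645]
```

Request:
servo_tool(series=[[[0, 0, 0.005, 0, 0, 0, 0], [0, 0, 0.01, 0, 0, 0, 0], [0, 0, 0.012, 0, 0, 0, 0], [0, 0, 0.012, 0, 0, 0, 0]]])

```text
time_s: 22.67
tool_pos: [0.5547, 0.2363, 0.1316]
tool_rot: [174.9, 32.7, 89.8]
force: [-0.1, 2.2, -2.2]
grip_width: 0.0357
grasp_force: 60.5
```

Request:
servo_tool(series=[[[0, 0, 0.006, 0, 0, 0, 0], [0, 0, 0.01, 0, 0, 0, 0], [0, 0, 0.01, 0, 0, 0, 0]]])

```text
time_s: 22.92
tool_pos: [0.555, 0.2366, 0.1312]
tool_rot: [174.8, 32.6, 89.8]
force: [0.1, 6.7, 5.8]
grip_width: 0.0356
grasp_force: 61.2
```

```bash
python3 ms.py
```

```text
22.9167 [0.55495873 0.2366149  0.13120808] [174.81236897  32.61445132  89.79773239] [0.08432038 6.7191639  5.75559307]
exp [0.54919948 0.1951809  0.06257692] n [0.0063214  0.4957857  0.86842189]
scene [328 187  32  15 232] 171 n [0.017 0.49  0.872] tilt 29.351071055686994 az 88.00980790090223 (array([ 2.6, -7.4]), array([88.3, 96.8]), 1.4) origin [0.55033646 0.19284575 0.06304227]
top [258 171  31  37 894] 763 n [0.013 0.498 0.867] tilt 29.904692873759743 az 88.53743022268802 (array([-0.8, -5.6]), array([86.2, 88.8]), 1.4) origin [0.5485077  0.19602334 0.06454612]
```

Request:
servo_tool(series=[[[0, 0, -0.008, 0, 0, 0, 0.5], [0, 0, -0.01, 0, 0, 0, 1], [0, 0, -0.01, 0, 0, 0, 1], [0, 0, -0.01, 0, 0, 0, 1], [0, 0, -0.01, 0, 0, 0, 1], [0, 0, -0.01, 0, 0, 0, 1], [0, 0, -0.01, 0, 0, 0, 1], [0, 0, -0.01, 0, 0, 0, 1], [0, 0, -0.01, 0, 0, 0, 1], [0, 0, -0.01, 0, 0, 0, 1]]])

```text
time_s: 23.85
tool_pos: [0.5546, 0.2356, 0.1311]
tool_rot: [175.0, 32.8, 89.8]
force: [-0.6, 0.6, -0.2]
grip_width: 0.0855
grasp_force: 0.0
```

```bash
python3 ms.py; python3 -c "
from h import *;from cell import get_obs
o=get_obs();print(o['grip_width'])
p=o['tool_pos'];step(p+.14*n0,Rm(o['tool_rot']))"
```

```text
23.85 [0.55455619 0.23557236 0.13112912] [175.00581776  32.81662557  89.79346604] [-0.55117866  0.62173555 -0.15537213]
exp [0.54852244 0.19390837 0.06266097] n [0.00974124 0.49882283 0.86664923]
scene [329 187  31  14 224] 165 n [0.012 0.485 0.874] tilt 29.05172202377719 az 88.57680147632311 (array([ 2.3, -7.1]), array([87.8, 88.4]), 2.4) origin [0.5491509  0.19576913 0.06135782]
top [257 172  31  36 899] 762 n [0.016 0.498 0.867] tilt 29.858832468616793 az 88.1455945832 (array([-0.5, -5.5]), array([85.6, 90.7]), 1.6) origin [0.5479598  0.20003639 0.06218261]
0.08636013982881395
[-0.0229, 0.0448, -0.464, 0.0, 0.0, 0.0] rows 3.4
```

Request:
servo_tool(series=[[[-0.004, 0.008, -0.08, 0, 0, 0, 1], [-0.01, 0.02, -0.2, 0, 0, 0, 1], [-0.016, 0.032, -0.33, 0, 0, 0, 1], [-0.023, 0.045, -0.464, 0, 0, 0, 1], [-0.023, 0.045, -0.65, 0, 0, 0, 1], [-0.023, 0.045, -0.65, 0, 0, 0, 1], [-0.023, 0.045, -0.65, 0, 0, 0, 1], [-0.023, 0.045, -0.65, 0, 0, 0, 1], [-0.023, 0.045, -0.65, 0, 0, 0, 1]]])

```text
time_s: 24.7
tool_pos: [0.5516, 0.3347, 0.2979]
tool_rot: [175.0, 32.9, 89.8]
force: [0.3, -0.7, -0.2]
grip_width: 0.0871
grasp_force: 0.0
```

```bash
python3 - <<'E'
from h import *;from cell import get_obs,eyes
o=get_obs();print(o['time_s'],o['tool_pos'],o['force'])
e=O0+.012*n0
for name in('scene','top'):
    c=eyes.read_camera(name);W=cloud(c);h=hsv(c).astype(int)
    d=W-e;t=d@n0;r=np.linalg.norm(d-t[...,None]*n0,axis=-1)
    k=(abs(t)<.015)&(r<.085)&(h[...,1]<75)&(h[...,2]<105)
    N,l,s,_=cv2.connectedComponentsWithStats(k.astype(np.uint8));i=1+s[1:,4].argmax();m,n,P=plane(W[l==i])
    e1=np.cross([0,0,1],n);e1/=np.linalg.norm(e1);e2=np.cross(n,e1)
    q=rect((P-m)@np.c_[e1,e2]);print(name,len(P),n,np.degrees(np.arccos(n[2])),q,m+q[0][0]/1e3*e1+q[0][1]/1e3*e2-.012*n)
    bw=(W-BC)@BR
    if name=='top': hmap(bw,h)
    k=(abs(bw[...,0])<.09)&(abs(bw[...,1])<.09)&(h[...,2]<100);print(' lumps max',np.nanpercentile(bw[k][:,2],[98,99.8]))
E
```

```text
24.7 [0.55157164 0.33473014 0.29785253] [ 0.28744468 -0.70011591 -0.23956247]
scene 163 [0.01209928 0.48984083 0.87172792] 29.33993993159086 (array([ 2.3, -7.4]), array([89. , 91.5]), 3.3) [0.54930872 0.19637063 0.06106543]
 lumps max [0.0632541  0.06497649]
top 779 [0.01328547 0.49573556 0.8683719 ] 29.73000886085789 (array([-0.9, -6.3]), array([86.2, 91. ]), 1.9) [0.54839904 0.20083931 0.06188368]
[[ 0  0 50 64 66 62 45  0  0  0  0  0  0 43 53 59 49]
 [ 0 40 57 63 66 67 56 42 42 49 49 43 43 58 65 67 62]
 [ 0  0 53 63 66 65 54 42 63 67 67 54 50 62 65 67 62]
 [ 0  0 46 55 61 55 53 55 64 67 68 63 52 60 64 67 64]
 [ 0  0  0 37 45 47 44 53 65 68 69 60 51 42 54 50 50]
 [ 0  0  0 49 57 63 60 49 60 64 62 56 37  0 41  0  0]
 [ 0  0 36 54 63 66 65 58 49 52 53 42  0  0  0  0  0]
 [ 0  0 48 56 66 64 66 56 37  0 42 57 56 50  0  0  0]
 [ 0  0  0 49 65 65 67 48  0 43 58 66 65 60 46  0  0]
 [ 0  0  0 38 49 49 49 41  0 44 65 67 62 65 51  0  0]
 [ 0  0  0  0  0 45 52 47  0 48 59 65 63 65 47  0  0]
 [ 0  0  0  0 47 59 61 62 55  0 52 56 55 53 45  0  0]
 [ 0 48 44  0 48 64 70 65 62 43  0 45 44 43  0  0  0]
 [59 63 62 56 51 64 65 67 63 47 55 58 54 51  0  0  0]
 [66 66 67 61 45 60 61 64 56 48 61 63 65 58 41  0  0]
 [65 71 69 59 47 50 45 50  0 49 66 64 65 60 46  0  0]
 [63 65 60 57 41  0  0  0  0 45 64 65 64 60  0  0  0]]
 lumps max [0.06552414 0.06810162]
```

```bash
python3 -c "
from cell import env
print(env.sign_off())"
```

```text
the job is handed in; nothing more can be done
None
```

The job is handed in after about 25 s of robot time: all eight coke lumps measure as one level layer in the bin (tops 62–70 mm, below the rim), and the tamper is released flat on its stand at about 29.5°; the sign-off returned no verdict, and I did not re-measure the other bench items at the end.

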